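# Reload the reagent bay from the sprung-lid bottle dispenser

### The job

Take every amber bottle out of the white dispenser, whose sprung blue flap has to be held open while you reach in, and slide each one upright under the aluminium neck fork of the grey reagent bay, one to a free slot and fully home. A bottle that already stands part-way in the bay only needs pushing fully home in its own slot. When all the bottles are home, press the green button on the bay all the way down and let it come up; finish with the flap shut and the things round about left alone.

Things in the scene. Friction and masses are not known exactly. Their poses are not given: they have to be found in the camera images.
- fresh_1: Closed amber bottle, 57 mm across, 115 mm tall, about 0.18 kg; body 81 mm high, above it neck and black cap 26 mm across (the cap does not turn). Origin: centre of its underside, z up its axis. One of the two or three bottles that start in the dispenser and must go into the bay (None if absent).
- fresh_2: Closed amber bottle, 57 mm across, 115 mm tall, about 0.18 kg; body 81 mm high, above it neck and black cap 26 mm across (the cap does not turn). Origin: centre of its underside, z up its axis. One of the two or three bottles that start in the dispenser and must go into the bay (None if absent).
- fresh_3: Closed amber bottle, 57 mm across, 115 mm tall, about 0.18 kg; body 81 mm high, above it neck and black cap 26 mm across (the cap does not turn). Origin: centre of its underside, z up its axis. One of the two or three bottles that start in the dispenser and must go into the bay (None if absent).
- stay_a: Closed amber bottle, 57 mm across, 115 mm tall, about 0.18 kg; body 81 mm high, above it neck and black cap 26 mm across (the cap does not turn). Origin: centre of its underside, z up its axis. Where present (else None) it starts 20 to 40 mm short of home in the bay's slot_a and must be pushed home there.
- stay_c: Closed amber bottle, 57 mm across, 115 mm tall, about 0.18 kg; body 81 mm high, above it neck and black cap 26 mm across (the cap does not turn). Origin: centre of its underside, z up its axis. Where present (else None) it starts 20 to 40 mm short of home in the bay's slot_c and must be pushed home there.
- dispenser: Fixed white box under the blue flap. Origin on the worktop below the bottle row; x points inwards from its front, y left along the row, z up; turned about z. Bottles stand in a row at x = 0, about 68 mm apart, on a floor 5 mm high, cap tops at z = 120 mm. Front wall x = -40 to -34 mm, 55 mm high; rear wall from x = 34 mm and side walls y = +-105 to 111 mm, 92 mm high.
- flap (a joint): Angle of the blue flap: 0 shut, grows as its front edge rises, stop at 2.4 rad. Hinged at the rear; spring and weight shut it whenever let go (0.06 N m shut, 0.2 N m wide open, 0.12 kg; about 1.5 N at the lip). It can lean on the hand that reaches in. A flat plate 4 mm thick, 218 mm wide (y); shut, its top is at z = 127 mm; the space between it and the walls stays open.
- flap_lip (a point): Middle of the underside of the flap's yellow lip, moving with the flap. Lip 4 mm thick, 130 mm wide (y); its front edge is 22 mm before the front wall and 15 mm before this point. Shut, its underside is at z = 123 mm, with free space below and before it, so that fingers tilted forward get under it.
- flap_hinge (a point): Middle of the flap's hinge line (along the dispenser's y), fixed: 36 mm behind the row of bottles, 125 mm above the worktop. The lip's front edge is 98 mm from it. Two hinge lugs (y = +-80 to 100 mm, x = 35 to 49 mm) rise to z = 127 mm. Swing the flap past upright before lowering the hand in, or its edge may catch under the hand.
- bay: Fixed grey reagent bay. Origin on the worktop below the middle home position; x points inwards (the way bottles slide in), y left, z up; turned about z. Base plate 6 mm high from x = -75 mm on. Fork plate at z = 97 to 101 mm: the body passes below it with 10 mm to spare (slide it held just off the base, lest it lean and jam), its neck between the tines; the top 20 mm of the cap stays above. 
- bay_fork (a point): Middle of the middle slot's mouth, at the top of the fork plate (z = 101 mm), 63 mm before the home position. Three slots along the bay's x at y = 72, 0, -72 mm, each 36 mm wide, open to -x; rounded tine ends reach to x = -63 mm (inner tines) and -54 mm (outer). The neck meets the slot's end when the bottle's axis is at x = 0; a back wall below stands at x = 30 mm.
- slot_a (a point): Where the centre of a bottle's underside is when home in the left slot (bay y = +72 mm), on the base plate.
- slot_b (a point): The same for the middle slot (bay y = 0).
- slot_c (a point): The same for the right slot (bay y = -72 mm).
- confirm (a joint): Travel of the green push button: 0 up, 0.006 m fully down; springs back; about 4 N to press fully.
- confirm_top (a point): Centre of the green button's top face (28 mm across), behind the middle slot on top of the bay, facing up; pressed straight down.
- clock: White bench timer, 47x68x66 mm, origin at its underside; bystander.
- carton_purple: Small purple carton, 100x66x60 mm, origin at its underside; bystander.
- masking: Roll of masking tape lying flat, 104 mm across, 25 mm high, origin at its underside; bystander.
Mind the look-alikes: they are no part of the job. Leave any red look-alike of the stay_a alone.

How it is judged:
On the way, in this order (a step that is already met when the one before it is completed fails the run):
1. every bottle stands home in the bay ((horizontal distance between fresh_1 and slot_a below 0.011 m or horizontal distance between fresh_1 and slot_b below 0.011 m or horizontal distance between fresh_1 and slot_c below 0.011 m) and x of each of fresh_1, fresh_2, fresh_3, stay_a, stay_c in the frame of bay above -0.01 m and z of each of fresh_1, fresh_2, fresh_3, stay_a, stay_c in the frame of bay below 0.01 m and angle between each of fresh_1, fresh_2, fresh_3, stay_a, stay_c's own z axis and vertical below 0.06 rad and (horizontal distance between fresh_2 and slot_a below 0.011 m or horizontal distance between fresh_2 and slot_b below 0.011 m or horizontal distance between fresh_2 and slot_c below 0.011 m) and (horizontal distance between fresh_3 and slot_a below 0.011 m or horizontal distance between fresh_3 and slot_b below 0.011 m or horizontal distance between fresh_3 and slot_c below 0.011 m) and (horizontal distance between stay_a and slot_a below 0.011 m or horizontal distance between stay_a and slot_b below 0.011 m or horizontal distance between stay_a and slot_c below 0.011 m) and horizontal distance between stay_a and slot_a below 0.02 m and (horizontal distance between stay_c and slot_a below 0.011 m or horizontal distance between stay_c and slot_b below 0.011 m or horizontal distance between stay_c and slot_c below 0.011 m) and horizontal distance between stay_c and slot_c below 0.02 m), for 0.2 s.
2. the green button is pressed fully down (value of joint confirm above 0.0045 m), for 0.05 s.
At the end, for the whole second after the job is handed in: All bottles upright and at rest, each in its own bay slot within 11 mm of its home point (at most 10 mm short), one that began in the bay in its own slot; flap shut (under 0.08 rad); button up after a press of 4.5 mm or more; clock, carton and tape within 30 mm of where they stood (all of step 1 and linear speed of each of fresh_1, fresh_2, fresh_3, stay_a, stay_c below 0.02 m/s and value of joint flap below 0.08 rad and value of joint confirm below 0.002 m and distance of each of clock, carton_purple, masking from where it was at the start of the episode below 0.03 m); the robot touches nothing.
It fails at once if a bottle is tipped over (angle between any of fresh_1, fresh_2, fresh_3, stay_a, stay_c's own z axis and vertical above 0.9 rad).
It fails at once if a bystander is knocked away (distance of any of clock, carton_purple, masking from where it was at the start of the episode above 0.06 m).
Of fresh_3, stay_a, stay_c only 1 to 1 are there at a start; the rules pass over those that are not, and their reading is None.
At some moment in a run one of fresh_1, fresh_2, fresh_3 may be knocked a few centimetres aside while the robot is not near it.
It also fails if it takes over 208 s, if anything falls off the work surface, if the arm or the gripper's body presses on something with over 40 N, if the wrist force passes 120 N, or if a joint passes its speed limit or range.

### The arm

A 7-joint arm with a two-finger parallel gripper is mounted at the origin on a cart in front of the work surface, level with it; the furniture and walls round the work are solid. World frame = base frame: x ahead of the robot, y to its left, z up, the work surface at z = 0. Lengths are in m, angles in rad, forces in N, time in s.
With the tool pointing down it reaches from about 0.4 to 0.85 m from the base axis. Payload 10.4 kg.
Tool frame: the origin (TCP) lies between the finger pads; the fingertips stand 25 mm ahead of it and the grasp point (between the pads) lies 6 mm ahead of it; z points along the fingers, y is the line along which they close (so a half turn about z gives the same grasp; the last joint's range is limited). The gripper opens to 85 mm and grips with 20 to 120 N. Pads are 22 mm wide; open, the fingers measure 114 mm over their backs; the gripper's body (76 mm by 85 mm) begins 54 mm behind the grasp point. The pads swing forward as they close: fully open they stand 13 mm farther back than shut.
Start: joints at [-1.166, 0.332, -0.065, 1.46, 0.022, 1.35, -0.088], TCP at [0.259, 0.569, 0.256] pointing down, gripper open.
Joint ranges: [-2.6, 2.6], [-0.5, 2.12], [-1.47, 1.34], [0.16, 2.42], [-1.27, 4.41], [0.06, 2.06], [-2.6, 2.6]. Speed limits (rad/s): [2.22, 2.22, 2.79, 2.79, 3.14, 3.14, 3.14].

### API

Orientations are given as a unit quaternion [x, y, z, w].
In Python, from workcell import ctrl gives the robot as it stands. The module is installed in compiled form; this text tells all that it offers.
- The arm moves only by the shell command python3 -m crank 'ROWS' [OPENING] [FORCE]. ROWS is JSON, a list of rows, each a list of 6 numbers: the shift along the tool's x, y, z in mm, then the turn, a rotation vector about the tool's x, y, z in rad. In form: [[x, y, z, wx, wy, wz], ...]. A call has 1 to 12 rows; each row shifts and turns the commanded pose from where the row before left it, along the tool's axes as they then stand; what a row does not reach is not made up. A row lasts 1/10 s, in which the tool goes at most 50 mm and 8.59 degrees, less where a joint would pass 70% of its speed; a pose out of reach is approached as far as the arm can. A call is refused whole if a number of a shift passes 50 or a number of a turn 0.15, either way. A call with a gripper value outside its range is refused whole. OPENING is the opening, from 0 (shut) to 1 (fully open), set as the call begins (- or left out, the last holds). The fingers move at their own pace and stop on an object; FORCE is the grip in N (left out, the last holds). Time passes only in rows, so rows that do not move let the fingers close. It gives the time, the measured TCP pose, the force, the opening and the grip force at its end, in the units of the state.
- ctrl.observe(): the state, without advancing time (a new reading comes with each control period).
- ctrl.capture(name): name is "side" or "top" or "wrist"; returns the picture (420x560x3 uint8, red, green, blue); there is no depth.
- ctrl.camera_model(name): a dict with "camera_matrix" (3x3 intrinsics, pixels), "world_from_camera" (4x4, takes a point from camera to world coordinates); the wrist camera has in their place "T_tool_cam" (4x4, takes a point from camera to tool coordinates, whose origin is the TCP and whose axes are the flange's). Camera axes: x right, y up, looking along -z (the intrinsics and any distortion apply to the point x, -y, -z); pixel columns grow to the right and rows downward; lengths in m; the calibration is good to about 2 mm. A picture is of the moment at which its call begins: read the wrist's pose just before it. camera_model takes no time and is no camera call.
- ctrl.hand_in(): hands the job in; it is judged then, once.
The state is a dict: "clock": time; "q": joint angles; "qvel": joint speeds; "effort": joint torques, N m; "tcp_pos": TCP position; "ee_rot": TCP orientation; "contact_force": force on the tool from outside, world axes, zero at the start; "ft_torque": the same for the moment, N m; "gripper_width": finger opening in m; "finger_force": force on a finger pad.
Only numpy, scipy, OpenCV 4.12 (cv2) and the standard library are available. Lean on these libraries where they do the work, as an engineer would, in place of code of your own. Each camera call takes 0.05 s, during which the arm holds its last target. There are 200 camera calls.

## Working session

There is one attempt and no reset: what is moved stays moved. The work goes in short steps, Python scripts to look and compute and a shell command to move; the robot and the scene stay as the last step left them, time stands still between calls to the robot, and variables do not carry over. Pictures are saved under pics/ and viewed, at most 14 in all, crops included, and the job is handed in when it is done.

```bash
mkdir -p pics; cat > h.py <<'E'
import numpy as np, cv2
from scipy.spatial.transform import Rotation as R
from workcell import ctrl
def snap(name,fn,crop=None,scale=1):
    s=ctrl.observe(); im=ctrl.capture(name)[:,:,::-1]
    cv2.imwrite('pics/raw_'+fn,im)
    if crop: im=im[crop[1]:crop[3],crop[0]:crop[2]]
    if scale!=1: im=cv2.resize(im,None,fx=scale,fy=scale,interpolation=cv2.INTER_CUBIC)
    cv2.imwrite('pics/'+fn,im); return s
def cam(name,s=None):
    m=ctrl.camera_model(name); K=np.array(m['camera_matrix'])
    if name=='wrist':
        T=np.eye(4);T[:3,:3]=R.from_quat(s['ee_rot']).as_matrix();T[:3,3]=s['tcp_pos']
        return K,T@np.array(m['T_tool_cam']),m
    return K,np.array(m['world_from_camera']),m
def pix2w(name,u,v,z,s=None):
    K,T,m=cam(name,s); d=np.linalg.solve(K,[u,v,1]); d=T[:3,:3]@np.array([d[0],-d[1],-d[2]])
    return T[:3,3]+d*(z-T[2,3])/d[2]
def w2pix(name,p,s=None):
    K,T,m=cam(name,s); c=T[:3,:3].T@(np.array(p)-T[:3,3]); q=K@[c[0],-c[1],-c[2]]; return q[:2]/q[2]
E
python3 - <<'E'
from h import *
s=snap('top','top0.png',scale=1.4); snap('side','side0.png',scale=1.4)
print(s)
for n in('top','side','wrist'): print(ctrl.camera_model(n))
E
```

```text
{'clock': 0.0, 'q': array([-1.16560839,  0.33286747, -0.06470519,  1.46092983,  0.02160649,
        1.34987993, -0.08852468]), 'qvel': array([ 6.49302311e-04, -1.36418793e-04,  1.25665997e-03, -1.34856052e-03,
        1.72761373e-04, -3.60477534e-05, -6.53457955e-04]), 'effort': array([-1.85301342e-04, -6.25459099e+01,  4.88827180e-02, -3.91609991e+01,
        1.61535514e-02,  1.00021155e-02, -2.33502305e-05]), 'tcp_pos': array([0.25915216, 0.56837833, 0.25552415]), 'ee_rot': array([ 2.12265508e-01,  9.77211785e-01, -6.84986897e-04, -1.13950068e-04]), 'contact_force': array([ 0.44310298, -0.42569205,  0.53146848]), 'ft_torque': array([ 0.01060117, -0.05802642,  0.00499896]), 'finger_force': 0.0, 'gripper_width': 0.08572486336633317}
{'camera_matrix': array([[421.58694328,   0.        , 276.11972105],
       [  0.        , 421.58694328, 216.43584278],
       [  0.        ,   0.        ,   1.        ]]), 'world_from_camera': array([[-0.02664216,  0.98235929, -0.18509573,  0.22929587],
       [-0.99955437, -0.02867278, -0.0083021 ,  0.11064   ],
       [-0.01346286,  0.18479206,  0.9826
[... 351 characters left out ...]
753071, -0.56338392,  0.81779282,  1.23552875],
       [-0.00150237,  0.82360022,  0.56716877,  0.88585251],
       [ 0.        ,  0.        ,  0.        ,  1.        ]])}
{'camera_matrix': array([[367.44868952,   0.        , 279.22804716],
       [  0.        , 367.44868952, 212.2466389 ],
       [  0.        ,   0.        ,   1.        ]]), 'T_tool_cam': array([[ 1.63721621e-04,  9.64764019e-01,  2.63116629e-01,
         6.53884615e-02],
       [ 9.99999590e-01,  7.62375468e-05, -9.01778034e-04,
         5.86128072e-04],
       [-8.90062367e-04,  2.63116668e-01, -9.64763612e-01,
        -1.17668579e-01],
       [ 0.00000000e+00,  0.00000000e+00,  0.00000000e+00,
         1.00000000e+00]])}
```

View pics/top0.png

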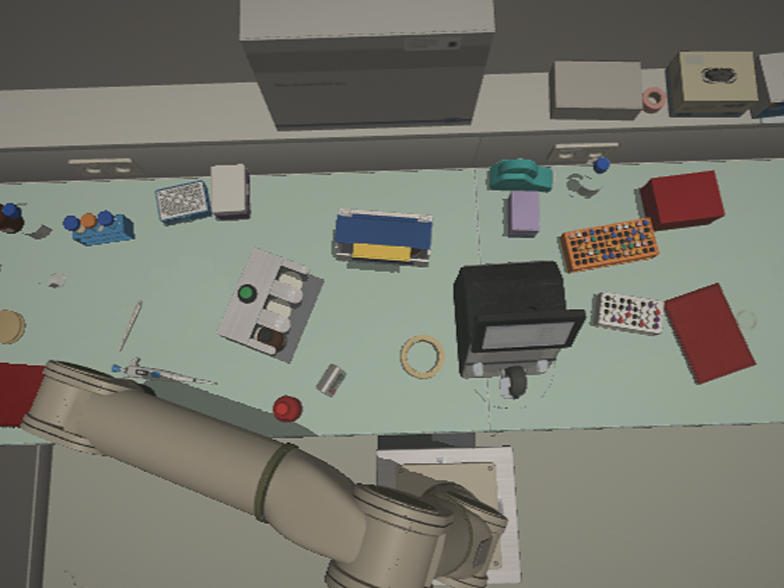

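View pics/side0.png

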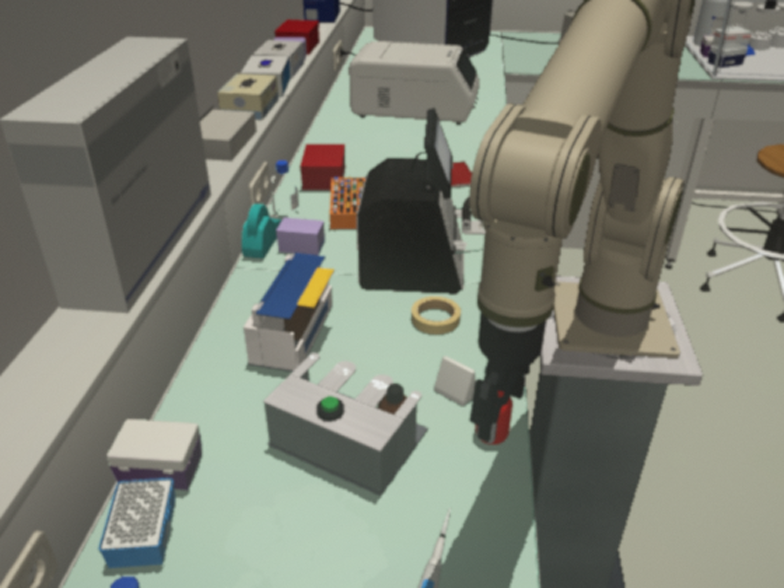

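Top view: white dispenser with blue flap at about (383,237), with its yellow lip facing the robot. The grey bay is at (270,305), with its button at (247,293) and its mouths facing image-right. Candidates for the wanted bottles:
- Amber part-way bottle in the bay at (270,337). This is slot_a, because bay-left is towards the robot, so it is stay_a.
- Bottles under the flap.
- Red look-alike at (287,408): not to be touched.
- Dark bottle with a blue cap at (10,215): not part of the job.

```bash
python3 - <<'E'
from h import *
im=cv2.imread('pics/raw_top0.png')
c=cv2.resize(im[140:265,150:325],None,fx=4.5,fy=4.5,interpolation=cv2.INTER_CUBIC); cv2.imwrite('pics/c0.png',c)
for n,u,v,z in [('button',247,293,.11),('disp',383,237,.127),('red',287,408,.1),('stay',270,337,.1),('tape',422,356,.02),('clock?',331,380,.06),('carton',524,213,.06)]:
    print(n,pix2w('top',u/1.4,v/1.4,z).round(3))
E
```

```text
button [0.507 0.437 0.11 ]
disp [0.625 0.126 0.127]
red [0.249 0.347 0.1  ]
stay [0.407 0.386 0.1  ]
tape [0.362 0.042 0.02 ]
clock? [0.309 0.254 0.06 ]
carton [ 0.695 -0.213  0.06 ]
```

View pics/c0.png

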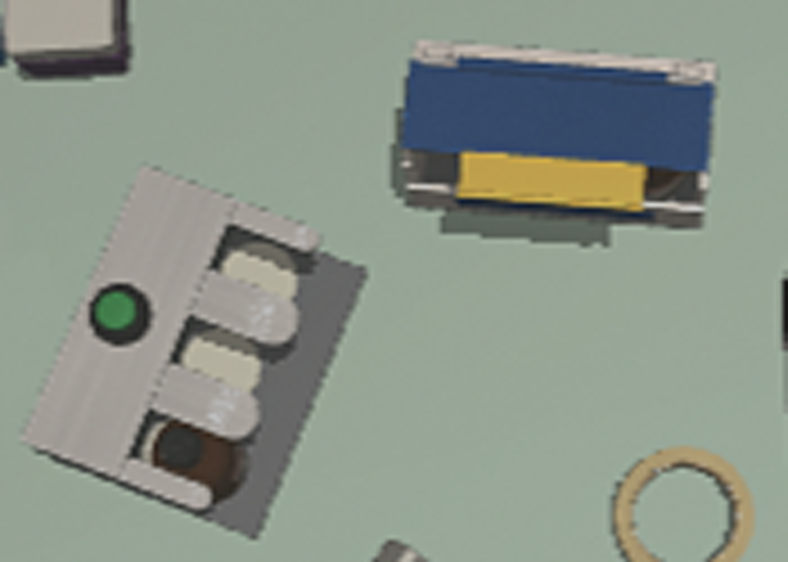

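```bash
cat >> h.py <<'E'
def c0(u,v,z): return pix2w('top',(u+.5)/4.5-.5+150,(v+.5)/4.5-.5+140,z)
E
python3 - <<'E'
from h import *
a=c0(368,268,.006);b=c0(258,538,.006); d=a-b; print('base front edge',a,b,np.hypot(*d[:2]), 'yaw x', np.degrees(np.arctan2(d[1],d[0]))+90)
a=c0(148,165,.101);b=c0(22,440,.101); d=a-b; print('back',a,b,np.hypot(*d[:2]),np.degrees(np.arctan2(d[1],d[0]))+90)
t1=c0(299,322,.101);t2=c0(260,414,.101);print('tips',t1,t2,np.hypot(*(t1-t2)[:2]))
print('button',c0(117,310,.11)); print('staycap',c0(182,445,.121))
L=c0(411,60,.127);Rr=c0(715,78,.127);d=L-Rr;print('hinge',L,Rr,(L+Rr)/2,np.hypot(*d[:2]),np.degrees(np.arctan2(d[1],d[0]))-90)
L=c0(457,195,.127);Rr=c0(643,210,.127);d=L-Rr;print('lip',L,Rr,(L+Rr)/2,np.hypot(*d[:2]),np.degrees(np.arctan2(d[1],d[0]))-90)
E
```

```text
base front edge [0.55956266 0.27447108 0.006     ] [0.35610091 0.35779244 0.006     ] 0.21986162586301386 yaw x 67.72998959400073
back [0.6181002  0.42150316 0.101     ] [0.42081804 0.50720622 0.101     ] 0.21509362010429964 66.51897050188815
tips [0.49953888 0.31261669 0.101     ] [0.43445793 0.34005186 0.101     ] 0.07062732407772487
button [0.51009467 0.43975357 0.11      ]
staycap [0.41126912 0.39036537 0.121     ]
hinge [0.68221103 0.22868681 0.127     ] [0.66207774 0.01307705 0.127     ] [0.67214438 0.12088193 0.127     ] 0.2165477277338154 -5.3347166958374
lip [0.58192016 0.19747489 0.127     ] [0.56712263 0.06735716 0.127     ] [0.57452139 0.13241603 0.127     ] 0.13095643975636506 -6.48804064348046
```

```bash
cat >> h.py <<'E'
def goal(x,y,z,head,tilt=0,tip=False):
    s=ctrl.observe(); h,t=np.radians([head,tilt]); f=np.array([np.cos(h),np.sin(h),0]); Z=np.array([0,0,1.])
    zt=-Z*np.cos(t)+f*np.sin(t); xt=-f*np.cos(t)-Z*np.sin(t); yt=np.cross(zt,xt)
    p=np.array([x,y,z]); 
    if tip: p=p-.025*zt
    R0=R.from_quat(s['ee_rot']); R1=R.from_matrix(np.c_[xt,yt,zt])
    d=R0.inv().apply(p-s['tcp_pos'])*1000; w=(R0.inv()*R1).as_rotvec()
    print('t=%.1f'%s['clock'],'tcp',np.array(s['tcp_pos']).round(4),'w',round(s['gripper_width'],4),'shift mm',d.round(1),'turn',w.round(3),'q',s['q'].round(2))
B0=np.array([.490,.385]);BH=67.1
def bay(x,y):
    b=np.radians(BH); return B0+x*np.array([np.cos(b),np.sin(b)])+y*np.array([-np.sin(b),np.cos(b)])
D0=np.array([.636,.125]);DH=-5.8
def dis(x,y):
    b=np.radians(DH); return D0+x*np.array([np.cos(b),np.sin(b)])+y*np.array([-np.sin(b),np.cos(b)])
E
python3 - <<'E'
from h import *
print(bay(-.026,.072)); goal(*bay(-.026,.072),.27,BH-90)
E
```

```text
[0.41355743 0.3890661 ]
t=0.1 tcp [0.2592 0.5684 0.2556] w 0.0853 shift mm [-214.9  -99.1  -14.2] turn [-0.001  0.    -0.028] q [-1.17  0.33 -0.06  1.46  0.02  1.35 -0.09]
```

```bash
python3 -m crank '[[-25,-10,-5,0,0,-0.014],[-30,-14,-5,0,0,-0.014],[-30,-14,-4,0,0,0],[-30,-14,0,0,0,0],[-30,-14,0,0,0,0],[-30,-14,0,0,0,0],[-25,-12,0,0,0,0],[-15,-7,0,0,0,0],[0,0,0,0,0,0],[0,0,0,0,0,0]]' 0.6 60
python3 - <<'E'
from h import *
goal(*bay(-.026,.072),.27,BH-90)
s=snap('wrist','w1.png',scale=1.4)
for p in [(-.026,.072,.121),(-.063,0,.101),(0,0,.101),(.058,0,.11)]:
    print(p,w2pix('wrist',[*bay(p[0],p[1]),p[2]],s)*1.4)
E
```

```text
clock: 1.1
tcp_pos: [0.4175, 0.3933, 0.2701]
ee_rot: [0.199, 0.98, -0.0, -0.0]
contact_force: [0.0, 0.2, -0.1]
gripper_width: 0.0511
finger_force: 0.0
t=1.1 tcp [0.4175 0.3933 0.2701] w 0.0511 shift mm [ 2.  -5.4  0.1] turn [-0.    -0.001 -0.   ] q [-0.89  0.21  0.06  1.59 -0.01  1.35  0.35]
(-0.026, 0.072, 0.121) [379.32738118 280.36879898]
(-0.063, 0, 0.101) [319.76771992 388.24568648]
(0, 0, 0.101) [423.5638254  388.21178775]
(0.058, 0, 0.11) [522.77568164 394.78889282]
```

View pics/w1.png

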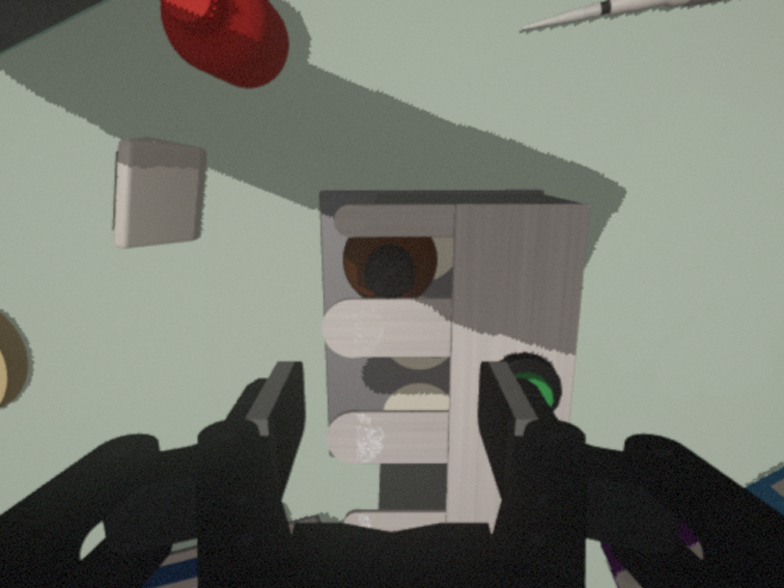

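```bash
cat >> h.py <<'E'
def w14(u,v,z,s): return pix2w('wrist',(u+.5)/1.4-.5,(v+.5)/1.4-.5,z,s)
def inbay(p):
    b=np.radians(BH); d=np.array(p)[:2]-B0; return np.array([d[0]*np.cos(b)+d[1]*np.sin(b),-d[0]*np.sin(b)+d[1]*np.cos(b)]).round(4)
def indis(p):
    b=np.radians(DH); d=np.array(p)[:2]-D0; return np.array([d[0]*np.cos(b)+d[1]*np.sin(b),-d[0]*np.sin(b)+d[1]*np.cos(b)]).round(4)
E
python3 - <<'E'
from h import *
s=ctrl.observe()
for n,u,v,z in [('cap',389,270,.121),('tip1',323,327,.101),('tip2',328,437,.101),('end a',453,267,.101),('end b',450,384,.101),('btn',545,385,.11),('slot b L',420,357,.101),('slot b R',420,411,.101),('slot a R',420,298,.101),('baseL',320,192,.006)]:
    p=w14(u,v,z,s);print(n,p.round(4),inbay(p))
E
```

```text
cap [0.4097 0.3966 0.121 ] [-0.0206  0.0785]
tip1 [0.4301 0.3458 0.101 ] [-0.0594  0.0399]
tip2 [0.4969 0.3184 0.101 ] [-0.0587 -0.0323]
end a [0.4262 0.429  0.101 ] [0.0157 0.0759]
end b [0.493  0.4014 0.101 ] [0.0163 0.0037]
btn [0.5109 0.4532 0.11  ] [0.071  0.0072]
slot b L [0.4697 0.3912 0.101 ] [-0.0022  0.0211]
slot b R [0.5026 0.3779 0.101 ] [-0.0016 -0.0144]
slot a R [0.4358 0.4049 0.101 ] [-0.0027  0.0576]
baseL [0.3594 0.3628 0.006 ] [-0.0712  0.1116]
```

```bash
sed -i 's/^B0=.*;/B0=np.array([.488,.3897]);/' h.py; python3 - <<'E'
from h import *
goal(*bay(-.024,.073),.132,BH-90)
E
```

```text
t=1.1 tcp [0.417  0.3939 0.2701] w 0.0516 shift mm [  5.9  -0.2 138.1] turn [-0.    -0.001  0.001] q [-0.89  0.21  0.06  1.59 -0.01  1.35  0.35]
```

```bash
python3 -m crank '[[6,0,10,0,0,0],[0,0,20,0,0,0],[0,0,20,0,0,0],[0,0,20,0,0,0],[0,0,20,0,0,0],[0,0,20,0,0,0],[0,0,14,0,0,0],[0,0,8,0,0,0],[0,0,6,0,0,0],[0,0,0,0,0,0],[0,0,0,0,0,0]]' 0.6
python3 -m crank '[[0,0,0,0,0,0],[0,0,0,0,0,0],[0,0,0,0,0,0],[0,0,0,0,0,0],[0,0,0,0,0,0]]' 0.2 50
python3 - <<'E'
from h import *
goal(*bay(0,.072),.132,BH-90)
snap('side','s1.png',crop=(170,230,350,365),scale=4)
E
```

```text
clock: 2.25
tcp_pos: [0.4126, 0.3956, 0.1329]
ee_rot: [0.199, 0.98, 0.0, 0.0]
contact_force: [0.7, -0.3, 1.0]
gripper_width: 0.0515
finger_force: 0.0
clock: 2.75
tcp_pos: [0.4128, 0.3955, 0.1332]
ee_rot: [0.199, 0.98, 0.001, 0.0]
contact_force: [-1.4, -1.4, 6.6]
gripper_width: 0.0239
finger_force: 48.8
t=2.8 tcp [0.4128 0.3955 0.1332] w 0.0239 shift mm [ 0.4 23.9  1.2] turn [ 0.001  0.    -0.   ] q [-0.89  0.31  0.05  1.76 -0.02  1.07  0.34]
```

View pics/s1.png

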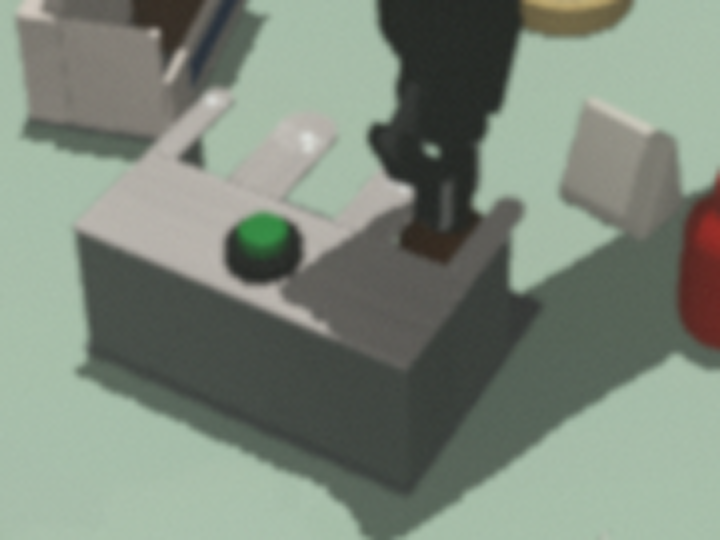

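The cap is gripped in slot_a. Now I'll lift it 2 mm and slide it home.

```bash
python3 -m crank '[[0,0,-2,0,0,0],[0,5,0,0,0,0],[0,6,0,0,0,0],[0,6,0,0,0,0],[0,4,0,0,0,0],[0,2,0,0,0,0],[0,0,0,0,0,0]]'
python3 -m crank '[[0,2,0,0,0,0],[0,1,0,0,0,0],[0,0,0,0,0,0]]'
python3 -c "
from h import *
goal(*bay(0,.072),.132,BH-90)"
```

```text
clock: 3.5
tcp_pos: [0.421, 0.4162, 0.1339]
ee_rot: [0.199, 0.98, -0.001, -0.0]
contact_force: [-2.0, -1.8, -1.2]
gripper_width: 0.0238
finger_force: 49.3
clock: 3.8
tcp_pos: [0.4215, 0.4166, 0.1337]
ee_rot: [0.199, 0.98, -0.003, -0.001]
contact_force: [-7.9, -12.7, 6.3]
gripper_width: 0.0237
finger_force: 50.0
t=3.8 tcp [0.4215 0.4166 0.1337] w 0.0237 shift mm [0.3 1.1 1.6] turn [-0.006 -0.001 -0.001] q [-0.9   0.36  0.05  1.69 -0.02  1.1   0.33]
```

```bash
python3 -m crank '[[0,-2,0,0,0,0],[0,0,1,0,0,0],[0,0,1,0,0,0],[0,0,0,0,0,0]]'
python3 -m crank '[[0,0,0,0,0,0],[0,0,0,0,0,0],[0,0,0,0,0,0]]' 0.45
python3 -m crank '[[0,0,-10,0,0,0],[0,0,-20,0,0,0],[0,0,-30,0,0,0],[0,0,-40,0,0,0],[0,0,-40,0,0,0],[0,0,-20,0,0,0],[0,0,0,0,0,0]]'
python3 - <<'E'
from h import *
s=ctrl.observe()
im=snap('wrist','w2.png')
# dispenser approach: tip under lip
print(dis(-.110,-.02)); goal(*dis(-.150,-.02),.29,DH)
E
```

```text
clock: 4.2
tcp_pos: [0.4215, 0.4163, 0.1333]
ee_rot: [0.199, 0.98, -0.001, -0.0]
contact_force: [-6.2, -10.6, 12.8]
gripper_width: 0.0235
finger_force: 50.7
clock: 4.5
tcp_pos: [0.4219, 0.4179, 0.1325]
ee_rot: [0.198, 0.98, 0.001, 0.0]
contact_force: [-0.8, -0.8, -0.3]
gripper_width: 0.0387
finger_force: 0.0
clock: 5.2
tcp_pos: [0.4227, 0.4185, 0.2969]
ee_rot: [0.199, 0.98, 0.003, 0.002]
contact_force: [-0.7, 0.0, -0.6]
gripper_width: 0.0381
finger_force: 0.0
[0.524542   0.11621858]
t=5.2 tcp [0.4222 0.418  0.2945] w 0.0387 shift mm [-173.5 -249.9    3.8] turn [ 0.003  0.002 -0.299] q [-0.9   0.24  0.06  1.5  -0.01  1.4   0.32]
```

```bash
python3 -m crank '[[0,0,0,0,0,-0.15],[0,0,0,0,0,-0.15],[-9,-20,0,0,0,0],[-10,-30,0,0,0,0],[-12,-40,0,0,0,0],[-12,-40,0,0,0,0],[-12,-40,0,0,0,0],[-12,-40,0,0,0,0],[-12,-40,0,0,0,0],[-10,-30,0,0,0,0],[-3,-10,0,0,0,0],[0,0,0,0,0,0]]' 0.6
python3 - <<'E'
from h import *
goal(*dis(-.150,-.02),.29,DH)
s=snap('wrist','w3.png',scale=1.4)
for p in [(-.062,.065,.125),(-.062,-.065,.125),(.036,.109,.127),(.036,-.109,.127)]:
    print(p,(w2pix('wrist',[*dis(p[0],p[1]),p[2]],s)*1.4).round(0))
E
```

```text
clock: 6.45
tcp_pos: [0.4844, 0.1183, 0.2917]
ee_rot: [0.051, 0.999, -0.0, -0.0]
contact_force: [-0.3, 0.6, 0.5]
gripper_width: 0.0513
finger_force: 0.0
t=6.5 tcp [0.4844 0.1183 0.2917] w 0.0513 shift mm [-0.2  2.   1.7] turn [-0.    -0.001 -0.001] q [-0.57  0.03  0.24  1.74 -0.01  1.37  1.14]
(-0.062, 0.065, 0.125) [533. 417.]
(-0.062, -0.065, 0.125) [320. 417.]
(0.036, 0.109, 0.127) [590. 553.]
(0.036, -0.109, 0.127) [258. 553.]
```

View pics/w3.png

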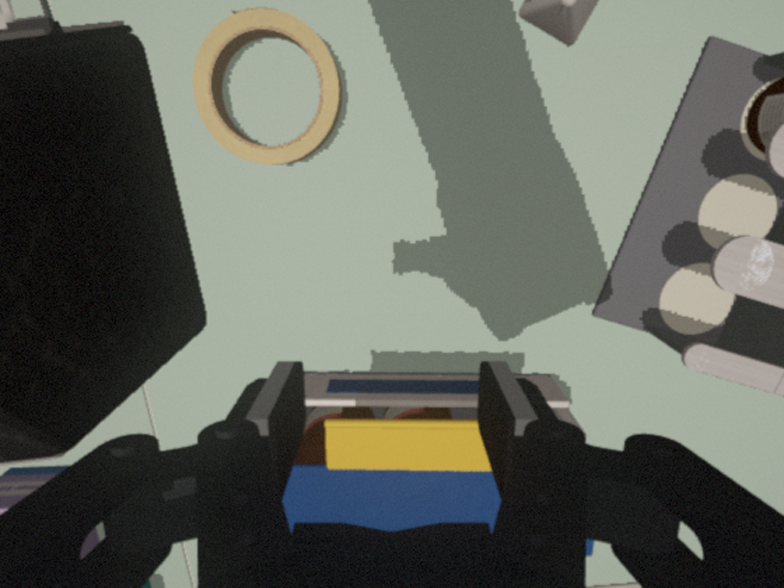

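```bash
sed -i 's/^D0=.*;/D0=np.array([.6387,.1268]);/' h.py; python3 -m crank '[[0,0,0,0,-0.145,0],[0,0,0,0,-0.145,0],[0,0,0,0,-0.145,0],[0,0,0,0,-0.145,0],[0,0,0,0,-0.145,0],[0,0,0,0,-0.145,0],[0,0,0,0,0,0],[0,0,0,0,0,0]]' 0.6
python3 - <<'E'
from h import *
goal(*dis(-.090,-.02),.100,DH,50,tip=True)
goal(*dis(-.045,-.02),.100,DH,50,tip=True)
E
```

```text
clock: 7.3
tcp_pos: [0.484, 0.1205, 0.2922]
ee_rot: [0.044, 0.908, -0.021, 0.417]
contact_force: [1.0, 0.5, 0.5]
gripper_width: 0.0515
finger_force: 0.0
t=7.3 tcp [0.484  0.1205 0.2922] w 0.0515 shift mm [104.9   2.  148.2] turn [ 0.001 -0.011  0.003] q [-0.49 -0.4  -0.17  2.33  0.82  0.7   0.3 ]
t=7.3 tcp [0.484  0.1205 0.2922] w 0.0515 shift mm [ 75.6   1.9 182.3] turn [ 0.001 -0.011  0.003] q [-0.49 -0.4  -0.17  2.33  0.82  0.7   0.3 ]
```

```bash
python3 -m crank '[[7,0,10,0,0,0],[14,0,20,0,0,0],[14,0,20,0,0,0],[14,0,20,0,0,0],[14,0,20,0,0,0],[14,0,20,0,0,0],[14,2,20,0,0,0],[14,0,18,0,0,0],[0,0,0,0,0,0],[0,0,0,0,0,0]]'
python3 - <<'E'
from h import *
goal(*dis(-.045,-.02),.100,DH,50,tip=True)
snap('side','s2.png',crop=(150,140,330,275),scale=4)
E
```

```text
clock: 8.3
tcp_pos: [0.5299, 0.1168, 0.1168]
ee_rot: [0.046, 0.907, -0.022, 0.418]
contact_force: [0.1, -0.3, 0.3]
gripper_width: 0.0515
finger_force: 0.0
t=8.3 tcp [0.5299 0.1168 0.1168] w 0.0515 shift mm [-27.4   1.   33.2] turn [-0.002 -0.009 -0.   ] q [-0.04  0.06 -0.55  2.41  1.68  0.54 -0.6 ]
```

View pics/s2.png

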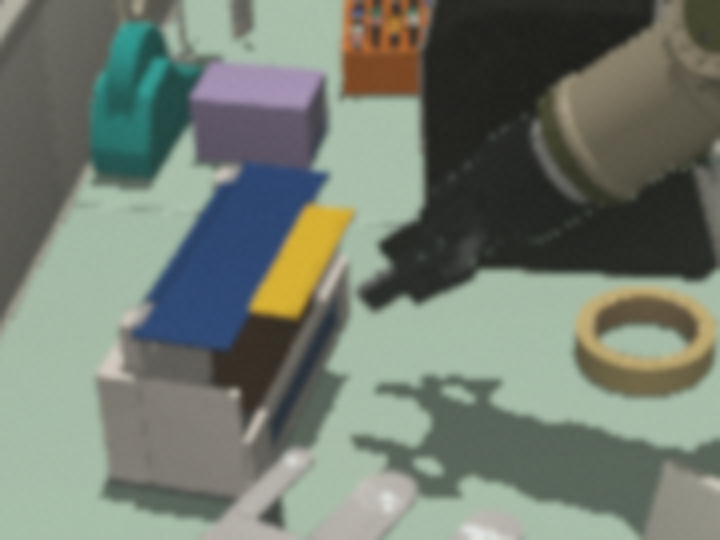

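```bash
python3 -m crank '[[-7,0,8,0,0,0],[-7,0,9,0,0,0],[-7,0,9,0,0,0],[-6,0,7,0,0,0],[-10,0,-6,0,0,0],[-12,0,-8,0,0,0],[-12,0,-8,0,0,0],[-15,0,-5,0,0,0],[-15,0,-5,0,0,0],[0,0,0,0,0,0]]'
python3 - <<'E'
from h import *
goal(*dis(-.008,-.02),.195,DH,50,tip=True)
E
```

```text
clock: 9.35
tcp_pos: [0.5899, 0.1108, 0.187]
ee_rot: [0.046, 0.906, -0.021, 0.42]
contact_force: [-1.8, 1.2, 0.1]
gripper_width: 0.051
finger_force: 0.7
t=9.3 tcp [0.5899 0.1108 0.187 ] w 0.051 shift mm [-31.2   0.9  -0.5] turn [ 0.    -0.006 -0.001] q [ 0.01  0.01 -0.5   2.25  1.37  0.45 -0.18]
```

```bash
python3 -m crank '[[-16,0,0,0,0,0],[-15,0,0,0,0,0],[-12,0,5,0,0,0],[-12,0,5,0,0,0],[-8,0,10,0,0,0],[-8,0,10,0,0,0],[-4,0,10,0,0,0],[-4,0,10,0,0,0],[0,0,0,0,0,0]]'
python3 - <<'E'
from h import *
goal(*dis(.06,-.02),.20,DH,50,tip=True)
snap('side','s3.png',crop=(150,110,330,245),scale=4); s=snap('wrist','w4.png',scale=1.4)
E
```

```text
clock: 10.25
tcp_pos: [0.6781, 0.1017, 0.2116]
ee_rot: [0.046, 0.907, -0.021, 0.418]
contact_force: [-1.4, -1.0, 1.2]
gripper_width: 0.0514
finger_force: 0.9
t=10.2 tcp [0.6781 0.1017 0.2116] w 0.0514 shift mm [-2.8  1.  -3.6] turn [-0.    -0.009  0.   ] q [ 0.05  0.15 -0.45  2.05  1.27  0.44  0.04]
```

View pics/s3.png

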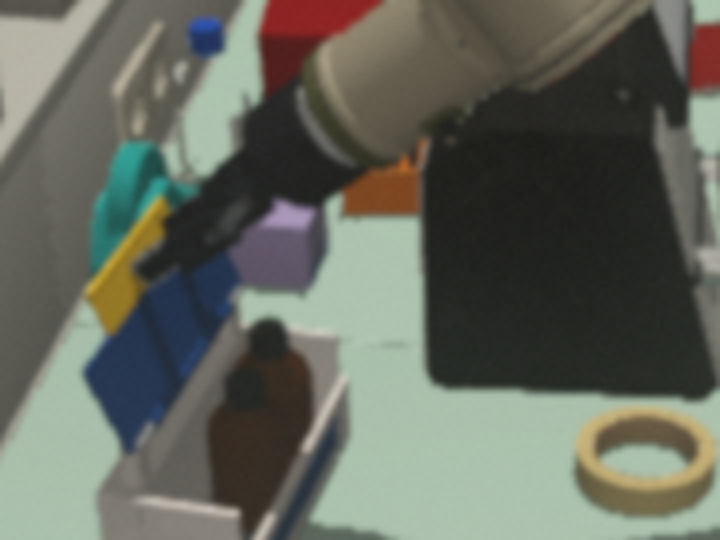

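View pics/w4.png

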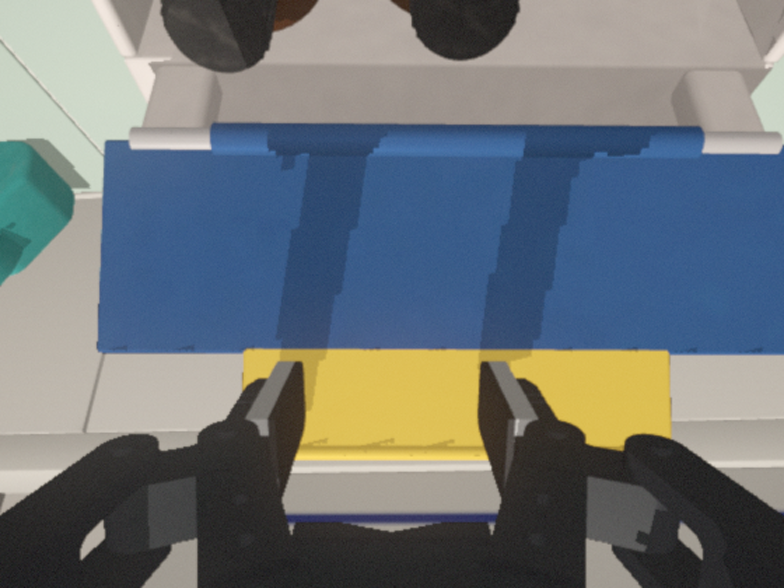

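```bash
python3 - <<'E'
from h import *
s=ctrl.observe()
for n,u,v,z in [('c1',217,17,.12),('c2',465,5,.12),('hingeL',212,140,.125),('hingeR',702,142,.125),('pinL',130,140,.125),('lipL',243,350,.2)]:
    p=w14(u,v,z,s);print(n,p.round(4),indis(p))
im=cv2.imread('pics/raw_top0.png')
snap('top','t2.png',crop=(230,130,330,205),scale=7)
E
```

```text
c1 [0.6279 0.0636 0.12  ] [-0.0044 -0.064 ]
c2 [0.6309 0.1251 0.12  ] [-0.0076 -0.0025]
hingeL [0.6646 0.0473 0.125 ] [ 0.0338 -0.0765]
hingeR [0.6809 0.2001 0.125 ] [0.0346 0.0772]
pinL [0.662  0.0218 0.125 ] [ 0.0338 -0.1021]
lipL [0.6506 0.072  0.2   ] [ 0.0174 -0.0533]
```

View pics/t2.png

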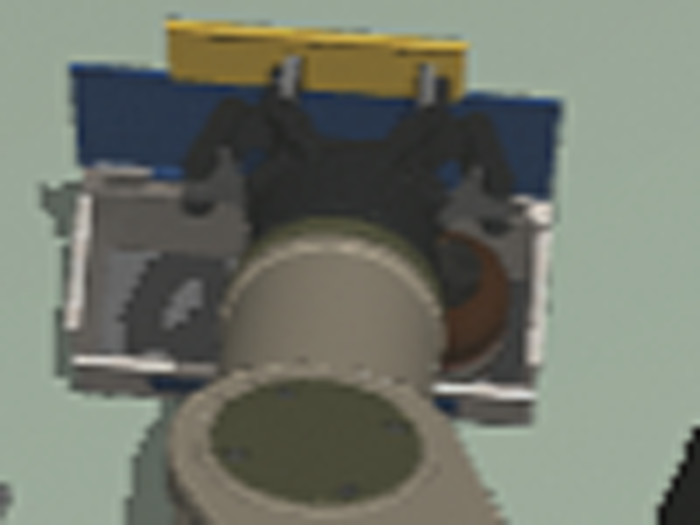

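```bash
sed -i 's/^D0=.*;/D0=np.array([.6369,.127]);/' h.py; python3 - <<'E'
from h import *
goal(*dis(.045,-.003),.160,DH,30,tip=True)
E
```

```text
t=10.4 tcp [0.6769 0.102  0.2121] w 0.0514 shift mm [29.6 17.9 12.3] turn [-0.     0.34   0.001] q [ 0.05  0.15 -0.45  2.05  1.27  0.44  0.04]
```

```bash
python3 -m crank '[[7,5,3,0,0,0],[8,5,3,0,0,0],[8,5,3,0,0,0],[7,3,3,0,0,0],[0,0,0,0,0.113,0],[0,0,0,0,0.113,0],[0,0,0,0,0.113,0],[0,0,0,0,0,0]]'
python3 - <<'E'
from h import *
goal(*dis(.028,-.003),.132,DH,30,tip=True)
E
```

```text
clock: 11.2
tcp_pos: [0.6711, 0.1166, 0.1831]
ee_rot: [0.053, 0.95, -0.022, 0.308]
contact_force: [-2.9, 2.1, 1.4]
gripper_width: 0.0511
finger_force: 1.8
t=11.2 tcp [0.6711 0.1166 0.1831] w 0.0511 shift mm [33.2  3.9 12.2] turn [-0.015  0.105 -0.006] q [ 0.1   0.24 -0.52  1.91  0.78  0.59  0.52]
```

```bash
python3 -m crank '[[8,1,3,0,0,0],[8,1,3,0,0.03,0],[8,1,3,0,0.04,0],[8,1,3,0,0.04,0],[0,0,0,0,0,0],[0,0,0,0,0,0]]'
python3 - <<'E'
from h import *
goal(*dis(.028,-.003),.132,DH,30,tip=True)
goal(*dis(-.002,-.003),.125,DH,0,tip=True)
E
```

```text
clock: 11.8
tcp_pos: [0.649, 0.1215, 0.151]
ee_rot: [0.054, 0.965, -0.022, 0.255]
contact_force: [-9.7, 0.7, 0.7]
gripper_width: 0.0514
finger_force: 4.8
t=11.8 tcp [0.649  0.1215 0.151 ] w 0.0514 shift mm [-3.8  1.3 -0.9] turn [-0.02  -0.006 -0.005] q [ 0.12  0.28 -0.55  1.9   0.69  0.65  0.6 ]
t=11.8 tcp [0.649  0.1215 0.151 ] w 0.0514 shift mm [13.2  1.1 -6.4] turn [-0.018  0.518 -0.01 ] q [ 0.12  0.28 -0.55  1.9   0.69  0.65  0.6 ]
```

```bash
python3 -m crank '[[4,0,-1,0,0,0],[3,0,-1,-0.003,0.08,0],[3,0,-1,-0.003,0.08,0],[2,0,-1,-0.003,0.08,0],[0,0,0,-0.003,0.08,0],[0,0,0,-0.003,0.08,0],[0,0,0,-0.003,0.08,0],[0,0,0,0,0.04,0],[0,0,0,0,0,0]]'
python3 - <<'E'
from h import *
goal(*dis(-.004,-.003),.125,DH,0,tip=True)
snap('side','s4.png',crop=(150,110,330,245),scale=4); s=snap('wrist','w5.png',scale=1.4)
print(w2pix('wrist',[*dis(-.004,-.003),.12],s)*1.4)
E
```

```text
clock: 12.7
tcp_pos: [0.6392, 0.1214, 0.15]
ee_rot: [0.057, 0.998, 0.0, -0.0]
contact_force: [-1.6, -0.6, 0.0]
gripper_width: 0.0512
finger_force: 0.0
t=12.7 tcp [0.6392 0.1214 0.15  ] w 0.0512 shift mm [ 6.9  2.2 -0. ] turn [ 0.    -0.    -0.012] q [ 0.2   0.54 -0.62  1.49  0.32  1.22  0.99]
[394.89049021 354.94620547]
```

```bash
cd pics; python3 -c "
import cv2,numpy as np
a=cv2.resize(cv2.imread('s4.png'),(400,300));b=cv2.resize(cv2.imread('w5.png'),(400,300));cv2.imwrite('m1.png',np.hstack([a,b]))"
```

```text
(no output)
```

View pics/m1.png

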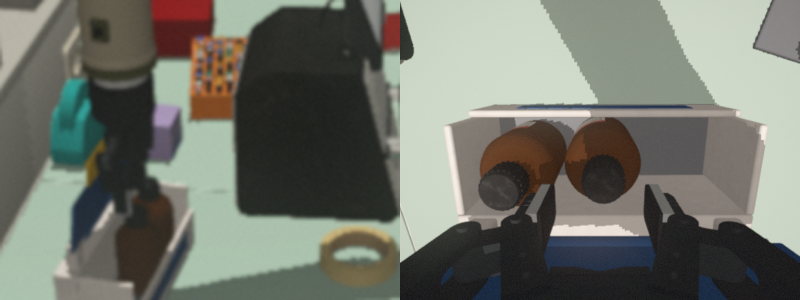

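```bash
python3 - <<'E'
from h import *
s=ctrl.observe()
for u,v in [(402,349),(199,363)]:
    p=w14(u,v,.12,s); print(p,indis(p))
p=w14(402,349,.12,s); goal(p[0],p[1],.128,DH)
E
```

```text
[0.63066308 0.12721479 0.12      ] [-0.0062 -0.0004]
[0.62825414 0.06437418 0.12      ] [-0.0023 -0.0632]
t=12.8 tcp [0.6385 0.1225 0.1505] w 0.0512 shift mm [ 8.4  3.7 22.5] turn [ 0.002  0.001 -0.01 ] q [ 0.2   0.54 -0.62  1.49  0.32  1.22  0.99]
```

```bash
python3 -m crank '[[4,2,0,0,0,0],[4,2,0,0,0,0],[0,0,5,0,0,0],[0,0,6,0,0,0],[0,0,6,0,0,0],[0,0,5,0,0,0],[0,0,0,0,0,0]]' 0.6
python3 -m crank '[[0,0,0,0,0,0],[0,0,0,0,0,0],[0,0,0,0,0,0],[0,0,0,0,0,0],[0,0,0,0,0,0]]' 0.2 60
python3 -m crank '[[0,0,-5,0,0,0],[0,0,-10,0,0,0],[0,0,-12,0,0,0],[0,0,-12,0,0,0],[0,0,-12,0,0,0],[0,0,-12,0,0,0],[0,0,-10,0,0,0],[0,0,0,0,0,0]]'
python3 - <<'E'
from h import *
goal(*dis(-.15,0),.205,DH)
snap('side','s5.png',crop=(150,110,330,245),scale=4)
E
```

```text
clock: 13.5
tcp_pos: [0.631, 0.1277, 0.1283]
ee_rot: [0.055, 0.998, 0.002, -0.001]
contact_force: [-1.5, 0.3, -0.9]
gripper_width: 0.0513
finger_force: 0.0
clock: 14.0
tcp_pos: [0.6317, 0.1278, 0.13]
ee_rot: [0.055, 0.998, 0.002, -0.0]
contact_force: [-2.4, -2.1, 1.7]
gripper_width: 0.0234
finger_force: 58.8
clock: 14.8
tcp_pos: [0.6315, 0.128, 0.2044]
ee_rot: [0.055, 0.998, 0.003, 0.0]
contact_force: [-4.6, 0.2, -2.1]
gripper_width: 0.0235
finger_force: 59.5
t=14.8 tcp [0.6315 0.128  0.2044] w 0.0235 shift mm [144.5  -1.7  -0.5] turn [ 0.005 -0.    -0.008] q [ 0.2   0.48 -0.64  1.45  0.29  1.31  1.  ]
```

View pics/s5.png

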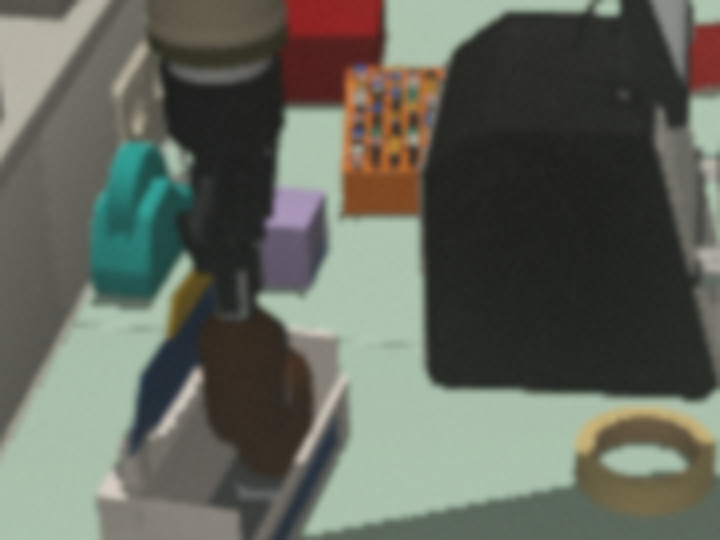

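```bash
python3 -m crank '[[6,0,0,0,0,0],[12,0,0,0,0,0],[15,0,0,0,0,0],[15,0,0,0,0,0],[15,0,0,0,0,0],[15,0,0,0,0,0],[15,0,0,0,0,0],[15,0,0,0,0,0],[15,0,0,0,0,0],[15,0,0,0,0,0],[6,0,0,0,0,0],[0,0,0,0,0,0]]'
python3 -m crank '[[0,0,0,0,0,0.1],[0,0,0,0,0,0.1],[0,0,0,0,0,0.1],[0,0,0,0,0,0]]'
python3 - <<'E'
from h import *
goal(*bay(-.115,0),.205,BH-90)
E
```

```text
clock: 16.05
tcp_pos: [0.4882, 0.1434, 0.2031]
ee_rot: [0.055, 0.999, 0.002, 0.0]
contact_force: [0.5, 0.6, -2.9]
gripper_width: 0.0236
finger_force: 59.4
clock: 16.45
tcp_pos: [0.4891, 0.1432, 0.2028]
ee_rot: [0.204, 0.979, 0.003, -0.0]
contact_force: [0.0, -0.5, -1.9]
gripper_width: 0.0236
finger_force: 59.4
t=16.4 tcp [0.4891 0.1432 0.2028] w 0.0236 shift mm [ 98.3 110.4  -1.4] turn [ 0.005 -0.002 -0.012] q [ 0.27  0.18 -0.7   1.8   0.12  1.2   0.7 ]
```

```bash
python3 -m crank '[[10,11,0,0,0,0],[18,20,0,0,0,-0.006],[18,20,0,0,0,-0.006],[18,20,0,0,0,0],[18,20,0,0,0,0],[16,19,0,0,0,0],[0,0,0,0,0,0],[0,0,0,0,0,0]]'
python3 - <<'E'
from h import *
goal(*bay(-.115,0),.134,BH-90)
snap('side','s6.png',crop=(170,190,350,325),scale=4); 
E
```

```text
clock: 17.25
tcp_pos: [0.4415, 0.2832, 0.2035]
ee_rot: [0.196, 0.981, 0.003, -0.001]
contact_force: [0.2, -0.5, -3.2]
gripper_width: 0.0237
finger_force: 59.4
t=17.2 tcp [0.4415 0.2832 0.2035] w 0.0237 shift mm [-1.6  0.8 69.5] turn [ 0.005 -0.002  0.005] q [ 0.05  0.23 -0.79  1.76  0.17  1.21  0.39]
```

View pics/s6.png

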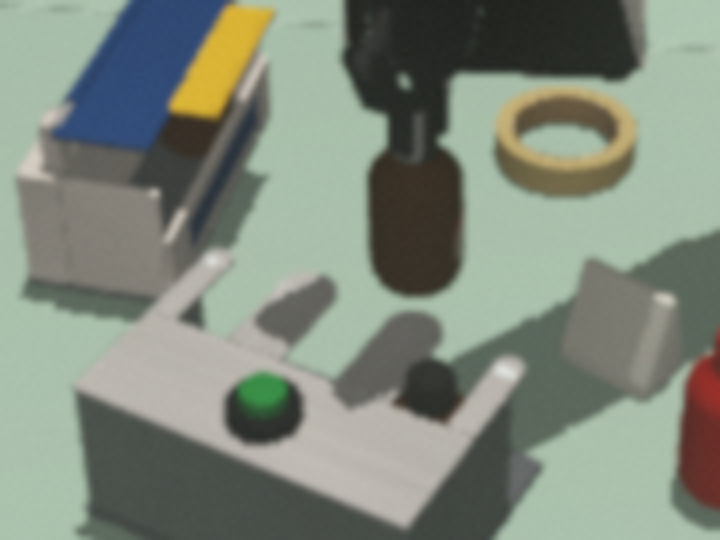

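```bash
python3 -m crank '[[-2,0,8,0,0,0],[0,0,15,0,0,0],[0,0,18,0,0,0],[0,0,16,0,0,0],[0,0,9,0,0,0],[0,0,4,0,0,0],[0,0,0,0,0,0]]'
python3 - <<'E'
from h import *
goal(*bay(0,0),.1335,BH-90)
E
```

```text
clock: 18.0
tcp_pos: [0.4429, 0.2825, 0.1331]
ee_rot: [0.198, 0.98, 0.002, -0.001]
contact_force: [-0.6, 0.5, -2.5]
gripper_width: 0.024
finger_force: 59.5
t=18.0 tcp [0.4429 0.2825 0.1331] w 0.024 shift mm [-0.000e+00  1.163e+02  1.000e-01] turn [ 0.004 -0.003  0.002] q [ 0.02  0.32 -0.77  1.84  0.24  1.08  0.33]
```

```bash
python3 -m crank '[[0,7,0,0,0,0],[0,12,0,0,0,0],[0,12,0,0,0,0],[0,12,0,0,0,0],[0,12,0,0,0,0],[0,12,0,0,0,0],[0,12,0,0,0,0],[0,12,0,0,0,0],[0,10,0,0,0,0],[0,7,0,0,0,0],[0,4,0,0,0,0],[0,0,0,0,0,0]]'
python3 -c "
from h import *
goal(*bay(0,0),.1335,BH-90)"
```

```text
clock: 19.2
tcp_pos: [0.4865, 0.3862, 0.134]
ee_rot: [0.197, 0.98, 0.003, -0.001]
contact_force: [-0.3, 0.7, -2.8]
gripper_width: 0.0239
finger_force: 59.5
t=19.2 tcp [0.4865 0.3862 0.134 ] w 0.0239 shift mm [-0.1  3.8  0.5] turn [ 0.005 -0.002  0.002] q [-0.19  0.52 -0.73  1.59  0.36  1.17  0.18]
```

```bash
python3 -m crank '[[0,2,0,0,0,0],[0,2,0,0,0,0],[0,1.5,0,0,0,0],[0,0,0,0,0,0],[0,0,0,0,0,0]]'
python3 -c "
from h import *
goal(*bay(0,0),.1335,BH-90)"
```

```text
clock: 19.7
tcp_pos: [0.4882, 0.3887, 0.1338]
ee_rot: [0.198, 0.98, 0.0, -0.001]
contact_force: [-4.1, -8.5, 2.1]
gripper_width: 0.0239
finger_force: 60.2
t=19.7 tcp [0.4882 0.3887 0.1338] w 0.0239 shift mm [0.6 0.8 0.3] turn [-0.    -0.002  0.001] q [-0.2   0.53 -0.73  1.57  0.37  1.18  0.18]
```

```bash
python3 -m crank '[[0,-1.5,1,0,0,0],[0,0,1.5,0,0,0],[0,0,0,0,0,0]]'
python3 -m crank '[[0,0,0,0,0,0],[0,0,0,0,0,0],[0,0,0,0,0,0]]' 0.45
python3 -m crank '[[0,0,-10,0,0,0],[0,0,-20,0,0,0],[0,0,-30,0,0,0],[0,0,-40,0,0,0],[0,0,-40,0,0,0],[0,0,-20,0,0,0],[0,0,0,0,0,0]]'
python3 - <<'E'
from h import *
s=snap('wrist','w6.png',scale=1.2); print(s['tcp_pos'])
for y in(.072,0): print((w2pix('wrist',[*bay(0,y),.121],s)*1.2).round(0))
E
```

```text
clock: 20.0
tcp_pos: [0.488, 0.3884, 0.1312]
ee_rot: [0.198, 0.98, 0.001, -0.001]
contact_force: [-1.5, -4.8, -1.3]
gripper_width: 0.0235
finger_force: 59.9
clock: 20.3
tcp_pos: [0.4882, 0.3902, 0.1321]
ee_rot: [0.197, 0.98, 0.003, -0.0]
contact_force: [-0.2, 0.7, 0.7]
gripper_width: 0.0386
finger_force: 0.0
clock: 21.0
tcp_pos: [0.4886, 0.3901, 0.2962]
ee_rot: [0.197, 0.98, 0.005, 0.001]
contact_force: [-0.6, 0.1, -0.3]
gripper_width: 0.0385
finger_force: 0.0
[0.48861951 0.39011482 0.29623132]
[330. 123.]
[330. 233.]
```

View pics/w6.png

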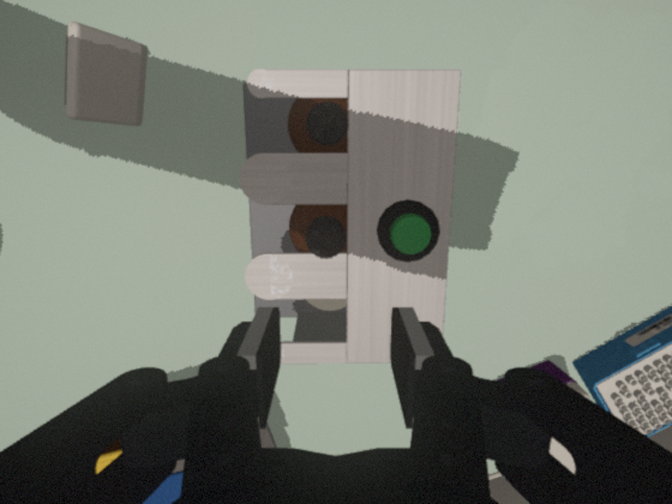

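Both caps, at (327,123) and (326,235), sit where home is predicted. The green button is at (410,233). I've now used all 14 picture views, so from here I'll measure by code. Next is the second bottle.

```bash
python3 -m crank '[[0,0,0,0,0,-0.1],[0,0,0,0,0,-0.1],[0,0,0,0,0,-0.1],[0,0,0,0,0,0]]' 0.6
python3 - <<'E'
from h import *
s=ctrl.observe()
p=w14(410*1.4/1.2,233*1.4/1.2,.112,s)
goal(*dis(-.150,-.03),.29,DH)
E
```

```text
clock: 21.45
tcp_pos: [0.4878, 0.3885, 0.2906]
ee_rot: [0.048, 0.999, 0.002, -0.001]
contact_force: [-0.8, -0.9, 0.9]
gripper_width: 0.0512
finger_force: 0.0
t=21.4 tcp [0.4878 0.3885 0.2906] w 0.0512 shift mm [ -23.3 -275.2   -0.6] turn [ 0.004 -0.002  0.005] q [-0.14  0.43 -0.82  1.38  0.3   1.46  0.53]
```

```bash
python3 -m crank '[[-1,-15,0,0,0,0],[-3,-30,0,0,0,0],[-3,-40,0,0,0,0],[-3,-40,0,0,0,0],[-4,-40,0,0,0,0],[-4,-40,0,0,0,0],[-3,-40,0,0,0,0],[-2,-30,0,0,0,0],[0,0,0,0,0,0]]' 0.6
python3 -m crank '[[0,0,0,0,-0.145,0],[0,0,0,0,-0.145,0],[0,0,0,0,-0.145,0],[0,0,0,0,-0.145,0],[0,0,0,0,-0.145,0],[0,0,0,0,-0.145,0],[0,0,0,0,0,0],[0,0,0,0,0,0]]'
python3 - <<'E'
from h import *
goal(*dis(-.090,-.03),.100,DH,50,tip=True)
goal(*dis(-.0425,-.03),.100,DH,50,tip=True)
E
```

```text
clock: 22.35
tcp_pos: [0.4843, 0.1079, 0.2897]
ee_rot: [0.054, 0.999, 0.002, -0.001]
contact_force: [0.0, 0.4, 0.6]
gripper_width: 0.051
finger_force: 0.0
clock: 23.15
tcp_pos: [0.4841, 0.1117, 0.2899]
ee_rot: [0.047, 0.914, -0.021, 0.403]
contact_force: [0.2, 0.6, 0.1]
gripper_width: 0.0511
finger_force: 0.0
t=23.1 tcp [0.4841 0.1117 0.2899] w 0.0511 shift mm [100.4   0.7 147.8] turn [-0.001 -0.043 -0.002] q [ 0.31 -0.49 -0.73  2.29  0.21  0.51  0.84]
t=23.1 tcp [0.4841 0.1117 0.2899] w 0.0511 shift mm [ 68.3   0.8 182.8] turn [-0.001 -0.043 -0.002] q [ 0.31 -0.49 -0.73  2.29  0.21  0.51  0.84]
```

```bash
python3 -m crank '[[7,0,12,0,0,0],[13,0,20,0,0,0],[13,0,20,0,0,0],[13,0,20,0,-0.02,0],[13,0,20,0,-0.02,0],[13,0,20,0,0,0],[13,0,18,0,0,0],[13,0,16,0,0,0],[0,0,0,0,0,0],[0,0,0,0,0,0]]'
python3 - <<'E'
from h import *
goal(*dis(-.090,-.03),.100,DH,50,tip=True)
goal(*dis(-.0425,-.03),.100,DH,50,tip=True)
E
```

```text
clock: 24.15
tcp_pos: [0.5191, 0.102, 0.159]
ee_rot: [0.049, 0.905, -0.023, 0.422]
contact_force: [-0.4, 0.6, -0.1]
gripper_width: 0.051
finger_force: 0.0
t=24.1 tcp [0.5191 0.102  0.159 ] w 0.051 shift mm [29.4  6.8 31.7] turn [-0.005  0.001 -0.004] q [ 1.07 -0.43 -1.45  2.4   0.92  0.07  0.03]
t=24.1 tcp [0.5191 0.102  0.159 ] w 0.051 shift mm [-1.1  7.1 68.1] turn [-0.005  0.001 -0.004] q [ 1.07 -0.43 -1.45  2.4   0.92  0.07  0.03]
```

```bash
python3 -m crank '[[-4,0,-20,0,0,0],[0,0,-15,0,0.05,0],[0,0,0,0,0.08,0],[0,0,0,0,0.08,0],[0,0,0,0,0.08,0],[0,0,0,0,0.08,0],[0,0,0,0,0,0]]'
python3 - <<'E'
from h import *
goal(*dis(-.095,-.03),.095,DH,35,tip=True)
goal(*dis(-.050,-.03),.095,DH,35,tip=True)
E
```

```text
clock: 24.85
tcp_pos: [0.5079, 0.1064, 0.1845]
ee_rot: [0.052, 0.957, -0.01, 0.287]
contact_force: [0.2, 1.1, 0.2]
gripper_width: 0.0514
finger_force: 0.0
t=24.9 tcp [0.5079 0.1064 0.1845] w 0.0514 shift mm [23.8  2.9 67. ] turn [ 0.006 -0.029 -0.01 ] q [ 0.31 -0.15 -0.72  2.23  0.36  0.54  0.76]
t=24.9 tcp [0.5079 0.1064 0.1845] w 0.0514 shift mm [-13.8   3.1  91.7] turn [ 0.006 -0.029 -0.01 ] q [ 0.31 -0.15 -0.72  2.23  0.36  0.54  0.76]
```

```bash
python3 -m crank '[[4,1,12,0,0,0],[5,1,14,0,-0.015,0],[5,1,14,0,-0.015,0],[5,0,14,0,0,0],[5,0,13,0,0,0],[0,0,0,0,0,0]]'
python3 - <<'E'
from h import *
goal(*dis(-.050,-.03),.095,DH,35,tip=True)
E
```

```text
clock: 25.45
tcp_pos: [0.5238, 0.1058, 0.1127]
ee_rot: [0.052, 0.952, -0.013, 0.301]
contact_force: [-0.8, 0.3, 0.1]
gripper_width: 0.0514
finger_force: 0.0
t=25.4 tcp [0.5238 0.1058 0.1127] w 0.0514 shift mm [-39.3   2.8  24.1] turn [ 0.001  0.001 -0.009] q [ 0.36  0.06 -0.82  2.28  0.91  0.45  0.24]
```

```bash
python3 -m crank '[[-10,1,6,0,0,0],[-12,1,7,0,0,0],[-11,1,7,0,0,0],[-6,0,4,0,0,0],[-9,0,-12,0,0,0],[-10,0,-12,0,0,0],[-10,0,-8,0,0,0],[-11,0,-8,0,0,0],[-13,0,-6,0,0,0],[-14,0,-6,0,0,0],[0,0,0,0,0,0]]'
python3 - <<'E'
from h import *
goal(*dis(-.005,-.03),.195,DH,35,tip=True)
E
```

```text
clock: 26.55
tcp_pos: [0.5971, 0.1007, 0.2015]
ee_rot: [0.053, 0.951, -0.013, 0.304]
contact_force: [-1.9, 0.7, 0.2]
gripper_width: 0.051
finger_force: 0.7
t=26.6 tcp [0.5971 0.1007 0.2015] w 0.051 shift mm [-22.5   0.4  -1.2] turn [ 0.001  0.008 -0.01 ] q [ 0.45  0.06 -0.85  2.05  0.62  0.57  0.63]
```

```bash
python3 -m crank '[[-12,0,-1,0,0,0],[-11,0,0,0,0,0],[-13,0,2,0,0,0],[-13,0,2,0,0,0],[-9,0,6,0,0,0],[-9,0,6,0,0,0],[-6,0,7,0,0,0],[-6,0,7,0,0,0],[0,0,0,0,0,0]]'
python3 - <<'E'
from h import *
s=snap('wrist','w7.png'); im=cv2.imread('pics/raw_w7.png'); hsv=cv2.cvtColor(im,cv2.COLOR_BGR2HSV)
y=(hsv[...,0]>20)&(hsv[...,0]<32)&(hsv[...,1]>150); v,u=np.where(y); print('yellow',y.sum(), u.min(),u.max(),v.min(),v.max())
goal(*dis(.045,-.063),.160,DH,30,tip=True)
E
```

```text
clock: 27.45
tcp_pos: [0.677, 0.0914, 0.2201]
ee_rot: [0.053, 0.952, -0.014, 0.302]
contact_force: [-2.2, -0.7, 1.5]
gripper_width: 0.0514
finger_force: 0.9
yellow 18002 202 511 245 324
t=27.5 tcp [0.6764 0.0916 0.2202] w 0.0511 shift mm [ 30.4 -32.   25.5] turn [ 0.001  0.091 -0.009] q [ 0.42  0.24 -0.8   1.85  0.71  0.66  0.66]
```

```bash
python3 -m crank '[[6,-7,5,0,0,0],[6,-7,5,0,0.03,0],[6,-7,5,0,0.03,0],[6,-6,5,0,0.03,0],[6,-5,5,0,0,0],[0,0,0,0,0,0]]'
python3 - <<'E'
from h import *
goal(*dis(.025,-.063),.134,DH,30,tip=True)
E
```

```text
clock: 28.1
tcp_pos: [0.6602, 0.06, 0.1817]
ee_rot: [0.053, 0.964, -0.012, 0.259]
contact_force: [-3.8, -1.2, 0.3]
gripper_width: 0.0512
finger_force: 1.7
t=28.1 tcp [0.6602 0.06   0.1817] w 0.0512 shift mm [28.1  1.  13.8] turn [-0.001  0.    -0.009] q [ 0.48  0.27 -0.81  1.87  0.64  0.66  0.77]
```

```bash
python3 -m crank '[[8,0,4,0,0,0],[9,0,5,0,0,0],[10,0,4,0,0,0],[3,0,-2,0,0.08,0],[3,0,-2,0,0.08,0],[2,0,-1,0,0.08,0],[1,0,0,0,0.08,0],[0,0,0,0,0.08,0],[0,0,0,0,0.08,0],[0,0,0,0,0.04,0],[0,0,0,0,0,0]]'
python3 - <<'E'
from h import *
goal(*dis(-.0023,-.0632),.150,DH)
s=snap('wrist','w8.png'); 
a=cv2.imread('pics/raw_w5.png',0); b=cv2.imread('pics/raw_w8.png',0)
# cap template from w5: far cap at raw (142,259) and near cap (287,249)
for (u,v) in [(142,259),(287,249)]:
    t=a[v-26:v+27,u-26:u+27]; r=cv2.matchTemplate(b[190:330,150:420],t,cv2.TM_CCOEFF_NORMED); _,m,_,l=cv2.minMaxLoc(r)
    c=(l[0]+26+150,l[1]+26+190); p=pix2w('wrist',*c,.12,s); print(m,c,p,indis(p))
print(w2pix('wrist',[*dis(-.0023,-.0632),.12],s))
E
```

```text
clock: 29.2
tcp_pos: [0.6343, 0.0643, 0.1576]
ee_rot: [0.054, 0.999, 0.002, 0.002]
contact_force: [-1.7, -1.0, -0.5]
gripper_width: 0.0512
finger_force: 0.0
t=29.2 tcp [0.6343 0.0643 0.1576] w 0.0512 shift mm [ 6.1 -0.7  7.6] turn [ 0.005  0.003 -0.008] q [ 0.43  0.56 -0.83  1.51  0.42  1.25  1.01]
0.5903772711753845 (244, 277) [0.64065785 0.04788632 0.12      ] [ 0.0117 -0.0783]
0.779426097869873 (274, 248) [0.62805407 0.06319711 0.12      ] [-0.0024 -0.0644]
[276.60219203 248.08684709]
```

```bash
python3 -m crank '[[3,-1,0,0,0,0],[3,0,0,0,0,0],[0,0,6,0,0,0],[0,0,8,0,0,0],[0,0,8,0,0,0],[0,0,7,0,0,0],[0,0,0,0,0,0]]' 0.6
python3 -m crank '[[0,0,0,0,0,0],[0,0,0,0,0,0],[0,0,0,0,0,0],[0,0,0,0,0,0],[0,0,0,0,0,0]]' 0.2 60
python3 -m crank '[[0,0,-5,0,0,0],[0,0,-10,0,0,0],[0,0,-12,0,0,0],[0,0,-12,0,0,0],[0,0,-12,0,0,0],[0,0,-12,0,0,0],[0,0,-10,0,0,0],[0,0,0,0,0,0]]'
```

```text
clock: 29.95
tcp_pos: [0.6277, 0.0638, 0.1283]
ee_rot: [0.054, 0.999, 0.002, 0.002]
contact_force: [-1.8, -0.3, -1.2]
gripper_width: 0.0512
finger_force: 0.0
clock: 30.45
tcp_pos: [0.6287, 0.0639, 0.1304]
ee_rot: [0.054, 0.999, 0.002, 0.003]
contact_force: [-2.5, -1.0, 1.1]
gripper_width: 0.0236
finger_force: 58.8
clock: 31.25
tcp_pos: [0.6278, 0.0639, 0.2049]
ee_rot: [0.054, 0.999, 0.002, 0.003]
contact_force: [-4.1, 0.6, -0.2]
gripper_width: 0.0234
finger_force: 59.8
```

```bash
python3 -m crank '[[6,0,0,0,0,0],[12,0,0,0,0,0],[15,0,0,0,0,0],[15,0,0,0,0,0],[15,0,0,0,0,0],[15,0,0,0,0,0],[15,0,0,0,0,0],[15,0,0,0,0,0],[15,0,0,0,0,0],[15,0,0,0,0,0],[6,0,0,0,0,0],[0,0,0,0,0,0]]'
python3 -m crank '[[0,0,0,0,0,0.1],[0,0,0,0,0,0.1],[0,0,0,0,0,0.1],[0,0,0,0,0,0]]'
python3 - <<'E'
from h import *
goal(*bay(-.115,-.072),.205,BH-90)
E
```

```text
clock: 32.45
tcp_pos: [0.4848, 0.0792, 0.2028]
ee_rot: [0.054, 0.999, 0.002, 0.003]
contact_force: [-0.3, -0.2, -2.2]
gripper_width: 0.0237
finger_force: 59.5
clock: 32.85
tcp_pos: [0.4856, 0.0793, 0.2025]
ee_rot: [0.204, 0.979, 0.003, 0.003]
contact_force: [-0.3, -0.2, -2.2]
gripper_width: 0.024
finger_force: 59.6
t=32.9 tcp [0.4856 0.0793 0.2025] w 0.024 shift mm [ 48.4 171.4  -1.5] turn [ 0.007  0.004 -0.011] q [ 0.62  0.17 -0.94  1.84  0.14  1.19  0.8 ]
```

```bash
python3 -m crank '[[4,12,0,0,0,0],[7,25,0,0,0,-0.006],[7,25,0,0,0,-0.006],[7,25,0,0,0,0],[7,25,0,0,0,0],[7,25,0,0,0,0],[7,24,0,0,0,0],[2,10,0,0,0,0],[0,0,0,0,0,0],[0,0,0,0,0,0]]'
python3 - <<'E'
from h import *
goal(*bay(-.115,-.072),.134,BH-90)
E
```

```text
clock: 33.85
tcp_pos: [0.5076, 0.2545, 0.203]
ee_rot: [0.197, 0.98, 0.002, 0.002]
contact_force: [-0.0, -0.3, -3.5]
gripper_width: 0.0237
finger_force: 59.6
t=33.9 tcp [0.5076 0.2545 0.203 ] w 0.0237 shift mm [-1.1  1.5 69. ] turn [0.006 0.003 0.003] q [ 0.24  0.39 -0.96  1.65  0.33  1.26  0.39]
```

```bash
python3 -m crank '[[-1,1,8,0.003,0.003,0],[0,0,15,0.003,0,0],[0,0,18,0,0,0],[0,0,16,0,0,0],[0,0,9,0,0,0],[0,0,3.5,0,0,0],[0,0,0,0,0,0]]'
python3 -c "
from h import *
goal(*bay(0,-.072),.1335,BH-90)"
```

```text
clock: 34.55
tcp_pos: [0.5086, 0.2561, 0.1334]
ee_rot: [0.197, 0.98, 0.0, 0.0]
contact_force: [0.2, 0.6, -1.9]
gripper_width: 0.0236
finger_force: 59.6
t=34.5 tcp [0.5086 0.2561 0.1334] w 0.0236 shift mm [-1.400e+00  1.151e+02 -1.000e-01] turn [ 0.    -0.     0.003] q [ 0.19  0.47 -0.92  1.72  0.41  1.16  0.33]
```

```bash
python3 -m crank '[[-1,7,0,0,0,0],[0,12,0,0,0,0],[0,12,0,0,0,0],[0,12,0,0,0,0],[0,12,0,0,0,0],[0,12,0,0,0,0],[0,12,0,0,0,0],[0,12,0,0,0,0],[0,10,0,0,0,0],[0,7,0,0,0,0],[0,4,0,0,0,0],[0,0,0,0,0,0]]'
python3 -m crank '[[0,2,0,0,0,0],[0,2,0,0,0,0],[0,0,0,0,0,0],[0,0,0,0,0,0]]'
python3 -c "
from h import *
goal(*bay(0,-.072),.1335,BH-90)"
```

```text
clock: 35.75
tcp_pos: [0.5527, 0.3598, 0.1338]
ee_rot: [0.197, 0.98, 0.0, 0.0]
contact_force: [-0.9, 2.2, -2.2]
gripper_width: 0.0235
finger_force: 59.6
clock: 36.15
tcp_pos: [0.5537, 0.3613, 0.1336]
ee_rot: [0.197, 0.98, -0.002, -0.0]
contact_force: [-5.8, -5.0, 1.4]
gripper_width: 0.0237
finger_force: 60.2
t=36.1 tcp [0.5537 0.3613 0.1336] w 0.0237 shift mm [-0.4  0.6  0.1] turn [-0.003 -0.     0.003] q [-0.06  0.65 -0.85  1.46  0.5   1.26  0.21]
```

```bash
python3 -m crank '[[0,-1.5,1,0,0,0],[0,0,1.5,0,0,0],[0,0,0,0,0,0]]'
python3 -m crank '[[0,0,0,0,0,0],[0,0,0,0,0,0],[0,0,0,0,0,0]]' 0.45
python3 -m crank '[[0,0,-10,0,0,0],[0,0,-20,0,0,0],[0,0,-30,0,0,0],[0,0,-40,0,0,0],[0,0,-40,0,0,0],[-10,0,-20,0,0,0],[-30,0,0,0,0,0],[-30,0,0,0,0,0],[-20,0,0,0,0,0],[0,0,0,0,0,0]]' 0
python3 - <<'E'
from h import *
s=snap('wrist','w9.png'); im=cv2.imread('pics/raw_w9.png'); hsv=cv2.cvtColor(im,cv2.COLOR_BGR2HSV)
g=((hsv[...,0]>50)&(hsv[...,0]<80)&(hsv[...,1]>120)).astype(np.uint8); n,l,st,ce=cv2.connectedComponentsWithStats(g)
for i in range(1,n):
    if st[i,4]>100:
        p=pix2w('wrist',*ce[i],.115,s); print(st[i],ce[i],p,inbay(p)); P=p
a=cv2.imread('pics/raw_w6.png',0); b=cv2.imread('pics/raw_w9.png',0)
t=a[195-18:195+19,272-18:272+19]
r=cv2.matchTemplate(b,t,cv2.TM_CCOEFF_NORMED)
for y in(.072,0,-.072):
    q=w2pix('wrist',[*bay(0,y),.121],s); u,v=q.round().astype(int); w=20
    u0,v0=max(u-18-w,0),max(v-18-w,0)
    sub=r[v0:v-18+w,u0:u-18+w]
    if sub.size: _,m,_,k=cv2.minMaxLoc(sub); c=(k[0]+u0+18,k[1]+v0+18); print(y,q,m,c,inbay(pix2w('wrist',*c,.121,s)))
goal(P[0],P[1],.16,BH-90)
for c in [(u,v) for u in (0,)for v in(0,)]: pass
E
```

```text
clock: 36.45
tcp_pos: [0.5534, 0.361, 0.1316]
ee_rot: [0.197, 0.98, -0.0, 0.0]
contact_force: [-5.8, -2.6, 1.9]
gripper_width: 0.0237
finger_force: 60.3
clock: 36.75
tcp_pos: [0.5544, 0.3612, 0.1316]
ee_rot: [0.197, 0.98, 0.0, 0.001]
contact_force: [0.6, -0.3, 0.4]
gripper_width: 0.0383
finger_force: 0.0
clock: 37.75
tcp_pos: [0.6395, 0.3241, 0.2913]
ee_rot: [0.199, 0.98, -0.0, 0.001]
contact_force: [-0.0, -0.3, 0.0]
gripper_width: 0.0005
finger_force: 0.0
0.072 [ 279.79478214 -169.8085839 ] 0.7890243530273438 (np.int64(278), 85) [-0.0014 -0.0805]
0 [279.86814578 -39.34982448] 0.7890243530273438 (np.int64(278), 85) [-0.0014 -0.0805]
-0.072 [279.93118241  72.74492329] 0.7890243530273438 (np.int64(278), np.int64(85)) [-0.0014 -0.0805]Traceback (most recent call last):
  File "<stdin>", line 15, in <module>
NameError: name 'P' is not defined
```

```bash
python3 -m crank '[[15,0,0,0,0,0],[30,3,0,0,0,0],[30,5,0,0,0,0],[30,5,0,0,0,0],[15,5,0,0,0,0],[0,0,0,0,0,0]]' 0
python3 - <<'E'
from h import *
s=snap('wrist','w10.png'); im=cv2.imread('pics/raw_w10.png'); hsv=cv2.cvtColor(im,cv2.COLOR_BGR2HSV)
g=((hsv[...,0]>50)&(hsv[...,0]<80)&(hsv[...,1]>120)).astype(np.uint8); n,l,st,ce=cv2.connectedComponentsWithStats(g)
for i in range(1,n):
    if st[i,4]>100:
        p=pix2w('wrist',*ce[i],.115,s); print(st[i],ce[i],p,inbay(p)); goal(p[0],p[1],.16,BH-90)
a=cv2.imread('pics/raw_w6.png',0); b=cv2.imread('pics/raw_w10.png',0)
t=a[195-18:195+19,272-18:272+19]
r=cv2.matchTemplate(b,t,cv2.TM_CCOEFF_NORMED)
for y in(.072,0,-.072):
    q=w2pix('wrist',[*bay(0,y),.121],s); u,v=q.round().astype(int); w=20
    u0,v0=max(u-18-w,0),max(v-18-w,0)
    sub=r[v0:v-18+w,u0:u-18+w]
    if sub.size: _,m,_,k=cv2.minMaxLoc(sub); c=(k[0]+u0+18,k[1]+v0+18); print(y,q,m,c,inbay(pix2w('wrist',*c,.121,s)))
E
```

```text
clock: 38.4
tcp_pos: [0.5304, 0.3919, 0.2923]
ee_rot: [0.195, 0.981, 0.001, 0.0]
contact_force: [-0.7, 0.5, 1.1]
gripper_width: 0.0003
finger_force: 0.0
[308 132  35  35 909] [324.93839384 149.36083608] [0.51082525 0.44049346 0.115     ] [ 0.0557 -0.0013]
t=38.5 tcp [0.5324 0.3903 0.2919] w -0.0001 shift mm [ 39.3  38.  131.9] turn [0.001 0.001 0.005] q [-0.1   0.54 -0.91  1.27  0.42  1.52  0.22]
0.072 [253.4723263   47.69911294] 0.7863242030143738 (np.int64(253), np.int64(62)) [-0.0004  0.0623]
0 [254.42270834 147.90716247] 0.9058239459991455 (np.int64(252), np.int64(152)) [-0.0019 -0.0032]
-0.072 [255.25468067 235.63012072] 0.9186410307884216 (np.int64(253), np.int64(233)) [-0.0018 -0.0697]
```

```bash
python3 -m crank '[[10,10,10,0,0,0],[15,14,30,0,0,0],[14,14,40,0,0,0],[0,0,36,0,0,0],[0,0,16,0,0,0],[0,0,0,0,0,0],[0,0,0,0,0,0]]' 0
python3 -m crank '[[0,0,3,0,0,0],[0,0,3,0,0,0],[0,0,3,0,0,0],[0,0,0,0,0,0]]'
python3 -m crank '[[0,0,2,0,0,0],[0,0,2,0,0,0],[0,0,2,0,0,0],[0,0,0,0,0,0]]'
python3 -c "
from h import *
goal(*bay(.0557,-.0013),.13,BH-90)"
```

```text
clock: 39.15
tcp_pos: [0.5128, 0.4396, 0.1604]
ee_rot: [0.198, 0.98, 0.001, 0.001]
contact_force: [-0.3, 0.1, 0.1]
gripper_width: -0.0
finger_force: 0.0
clock: 39.55
tcp_pos: [0.5118, 0.4395, 0.1502]
ee_rot: [0.197, 0.98, 0.0, 0.0]
contact_force: [0.6, 0.7, 0.8]
gripper_width: 0.0001
finger_force: 0.0
clock: 39.95
tcp_pos: [0.5119, 0.4398, 0.1443]
ee_rot: [0.197, 0.98, 0.0, 0.0]
contact_force: [0.6, 0.1, 3.3]
gripper_width: -0.0002
finger_force: 1.4
t=40.0 tcp [0.5119 0.4398 0.1443] w -0.0002 shift mm [ 1.2  0.3 14.3] turn [0.001 0.001 0.003] q [-0.2   0.67 -0.86  1.41  0.52  1.29  0.08]
```

Contact started near TCP z ≈ 0.146, so I'll press further until it bottoms out.

```bash
python3 -m crank '[[0,0,1.5,0,0,0],[0,0,1.5,0,0,0],[0,0,0,0,0,0]]'
python3 -m crank '[[0,0,1.5,0,0,0],[0,0,1.5,0,0,0],[0,0,0,0,0,0],[0,0,0,0,0,0]]'
python3 -m crank '[[0,0,1,0,0,0],[0,0,1,0,0,0],[0,0,0,0,0,0],[0,0,0,0,0,0]]'
```

```text
clock: 40.25
tcp_pos: [0.5119, 0.4398, 0.1422]
ee_rot: [0.197, 0.98, 0.0, 0.001]
contact_force: [-2.7, -2.0, 8.4]
gripper_width: -0.0
finger_force: 4.3
clock: 40.65
tcp_pos: [0.512, 0.44, 0.1417]
ee_rot: [0.197, 0.98, 0.001, 0.001]
contact_force: [-6.5, -9.2, 27.7]
gripper_width: -0.0001
finger_force: 13.6
clock: 41.05
tcp_pos: [0.512, 0.4401, 0.1415]
ee_rot: [0.197, 0.98, 0.001, 0.002]
contact_force: [-10.7, -13.7, 39.4]
gripper_width: -0.0003
finger_force: 19.7
```

```bash
for i in 1; do python3 -m crank '[[0,0,-5,0,0,0],[0,0,0,0,0,0],[0,0,0,0,0,0]]'; done | grep -E "tcp_pos|contact"
python3 -m crank '[[0,0,-2,0,0,0],[0,0,0,0,0,0],[0,0,0,0,0,0]]' | grep -E "tcp_pos|contact"
python3 -m crank '[[0,0,-1.5,0,0,0],[0,0,0,0,0,0],[0,0,0,0,0,0]]' | grep -E "tcp_pos|contact"
python3 -m crank '[[0,0,-1.5,0,0,0],[0,0,0,0,0,0],[0,0,0,0,0,0]]' | grep -E "tcp_pos|contact"
```

```text
tcp_pos: [0.5121, 0.44, 0.1422]
contact_force: [-0.2, -1.9, 10.6]
tcp_pos: [0.512, 0.4399, 0.1432]
contact_force: [2.1, 2.0, 2.5]
tcp_pos: [0.5118, 0.4397, 0.1447]
contact_force: [1.3, 1.5, 2.7]
tcp_pos: [0.5116, 0.4395, 0.1461]
contact_force: [0.5, 0.2, 3.1]
```

```bash
python3 -m crank '[[0,0,-5,0,0,0],[0,0,-20,0,0,0],[0,0,-40,0,0,0],[0,0,-40,0,0,0],[0,0,-20,0,0,0],[0,30,0,0,0,0],[20,45,0,0,0,0],[20,45,0,0,0,0],[20,45,0,0,0,0],[10,30,0,0,0,0],[0,0,0,0,0,0],[0,0,0,0,0,0]]'
python3 - <<'E'
from h import *
snap('top','t9.png'); snap('side','s9.png')
a=cv2.imread('pics/raw_top0.png'); b=cv2.imread('pics/raw_t9.png')
def ctr(im,lo,hi,box):
    x0,y0,x1,y1=box; m=cv2.inRange(cv2.cvtColor(im[y0:y1,x0:x1],cv2.COLOR_BGR2HSV),lo,hi); v,u=np.where(m); return len(u),(u.mean()+x0).round(1),(v.mean()+y0).round(1)
for n,lo,hi,box in [('lip',(18,120,80),(32,255,255),(235,140,320,200)),('tape',(12,50,80),(30,255,255),(280,230,325,275)),('carton',(120,20,60),(165,255,255),(355,130,392,175)),('green',(50,100,40),(85,255,255),(160,190,200,225)),('red',(0,150,80),(8,255,255),(190,275,222,305))]:
    for im in(a,b):
        try: print(n,ctr(im,lo,hi,box))
        except Exception as e: print(n,e)
d=cv2.absdiff(a,b).max(2); n,l,st,ce=cv2.connectedComponentsWithStats((d[110:300,100:420]>50).astype(np.uint8))
for i in range(1,n):
    if st[i,4]>15: print(st[i]+[100,110,0,0,0])
E
```

```text
clock: 43.45
tcp_pos: [0.5213, 0.6474, 0.27]
ee_rot: [0.196, 0.981, -0.001, -0.0]
contact_force: [0.4, 0.2, 0.4]
gripper_width: -0.0002
finger_force: 0.0
lip (418, np.float64(272.1), np.float64(179.8))
lip (423, np.float64(272.2), np.float64(179.7))
tape (345, np.float64(301.5), np.float64(254.2))
tape (347, np.float64(301.5), np.float64(254.2))
carton (636, np.float64(373.5), np.float64(151.0))
carton (637, np.float64(373.5), np.float64(151.0))
green (58, np.float64(175.1), np.float64(208.6))
green (17, np.float64(175.8), np.float64(206.2))
red (228, np.float64(203.8), np.float64(291.3))
red (72, np.float64(200.0), np.float64(295.8))
[ 100  174  192  126 5134]
[199 194  17  12 134]
[170 208  10   5  33]
[233 263   9  12  25]
[102 266  23   6  55]
[ 100  272   98   28 1740]
```

```bash
python3 -m crank '[[-10,-40,0,0,0,0],[-20,-45,0,0,0,0],[-15,-45,0,0,0,0],[-10,-45,-10,0,0,0],[-10,-40,-10,0,0,0],[0,-20,0,0,0,0],[0,0,0,0,0,0],[0,0,0,0,0,0]]'
python3 - <<'E'
from h import *
s=snap('wrist','w11.png'); print(s['tcp_pos'])
a=cv2.imread('pics/raw_w6.png',0); b=cv2.imread('pics/raw_w11.png',0)
t=a[195-18:195+19,272-18:272+19]
r=cv2.matchTemplate(b,t,cv2.TM_CCOEFF_NORMED)
for y in(.072,0,-.072):
    q=w2pix('wrist',[*bay(0,y),.121],s); u,v=q.round().astype(int); w=25
    u0,v0=max(u-18-w,0),max(v-18-w,0)
    sub=r[v0:v-18+w,u0:u-18+w]
    if sub.size: _,m,_,k=cv2.minMaxLoc(sub); c=(k[0]+u0+18,k[1]+v0+18); print(y,q,round(m,2),c,inbay(pix2w('wrist',*c,.121,s)))
hsv=cv2.cvtColor(cv2.imread('pics/raw_w11.png'),cv2.COLOR_BGR2HSV); g=cv2.inRange(hsv,(50,100,20),(85,255,255)); v,u=np.where(g); print('green',len(u),u.mean(),v.mean())
E
```

```text
clock: 44.35
tcp_pos: [0.4924, 0.4033, 0.2921]
ee_rot: [0.198, 0.98, -0.0, 0.001]
contact_force: [0.0, 1.0, 0.1]
gripper_width: -0.0002
finger_force: 0.0
[0.49244672 0.40325546 0.29206854]
0.072 [259.22341303 103.87647951] 0.78 (np.int64(258), np.int64(113)) [-0.001   0.0654]
0 [260.46392809 197.06890876] 0.96 (np.int64(258), np.int64(198)) [-0.002  -0.0008]
-0.072 [261.55377251 278.94235944] 0.47 (np.int64(252), np.int64(273)) [-0.0081 -0.0665]
green 989 328.69868554095046 212.11729019211324
```

```bash
python3 -m crank '[[-15,0,0,0,0,0],[-20,-10,0,0,0,0],[-10,-10,0,0,0,0],[0,0,0,0,0,0],[0,0,0,0,0,0]]' | grep contact
python3 - <<'E'
from h import *
s=snap('wrist','w12.png'); print(s['tcp_pos'])
a=cv2.imread('pics/raw_w10.png',0); b=cv2.imread('pics/raw_w12.png',0)
t=a[233-18:233+19,253-18:253+19]
r=cv2.matchTemplate(b,t,cv2.TM_CCOEFF_NORMED)
for y in(0,-.072):
    q=w2pix('wrist',[*bay(0,y),.121],s); u,v=q.round().astype(int); w=25
    sub=r[v-18-w:v-18+w,u-18-w:u-18+w]; _,m,_,k=cv2.minMaxLoc(sub); c=(k[0]+u-w,k[1]+v-w); print(y,q,round(m,2),c,inbay(pix2w('wrist',*c,.121,s)))
E
```

```text
contact_force: [-0.7, 0.9, 0.2]
[0.52527863 0.36958129 0.29114721]
0 [283.45259309 143.24361083] 0.91 (np.int64(279), np.int64(148)) [-0.0034 -0.0036]
-0.072 [282.8851199  231.87452113] 0.96 (np.int64(279), np.int64(230)) [-0.0032 -0.0704]
```

All three bottles are home, the button has been pressed, and the flap is shut. Handing in.

```bash
python3 -c "
from workcell import ctrl
print(ctrl.hand_in())"
```

```text
the job is handed in; nothing more can be done
None
```

I handed the job in (no verdict came back): by my checks all three bottles are home in the bay, the flap is shut, and the tape and carton haven't moved (the clock wasn't checked by image). The button press is judged from contact force and travel, not seen directly: it hit its stop at about 0.142 m, and I then lifted clear to let it come up.

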